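Clamp a repaired keepsake box in the bench screw press

TASK

The repaired wooden box has to be clamped. Slide it along the bench into the green screw press, square and fully home against the back stop, then turn the crank clockwise until the pad comes down on the lid and snug it: firmly held, but not screwed down hard. Leave it clamped, and leave the other stock on the bench where it is.

Things in the scene. Friction and masses are not known exactly. Their poses are not given: they have to be found in the camera images.
- press: Green steel screw press fixed to the bench; the bench top is its bed. Origin on the screw's axis, 0 to 10 mm below the bench top (the press is let into it). z up; y points out of the open side, to where the box waits. Posts at x = +-100 mm and low feet (y -100 to +30 mm) leave 167 mm clear width; a bridge between the posts (y +-25 mm) has its underside 140 mm, its top 168 mm above the origin.
- stop (a point): Middle of the face of the dark steel back stop, a bar across the back of the press, standing 25 to 35 mm above the bench. The face lies 80 mm behind the screw's axis (press y = -80 mm) and looks to press +y; this point is 25 mm above the press's origin. A box fully home against it has its centre under the screw.
- box: Closed wooden keepsake box, 100 mm (its x) by 160 mm (its y) by 60 mm high, 0.5 to 0.9 kg, loose on the bench in front of the press's open side. Origin at the centre of its underside, z up. Home in the press, its axes agree with the press's.
- pad: Round rubber-faced pad, 68 mm across, under the screw. Origin at the centre of its pressing face (underside). Starts 11 to 32 mm above lid height, goes down 5 mm per radian of the crank (31 mm a turn), does not turn. Once it bears on the lid its force rises fast, some 20 to 50 N per mm of screw travel.
- knob (a point): Middle of the crank's red upright handle: a post 25 mm thick, 50 mm tall (28 mm below to 22 mm above this point), fixed on the end of the crank's arm, 80 mm from the screw's axis. At the start it points roughly away from the open side (within 1.1 rad of the press's -y) and it sinks with the screw. Clockwise seen from above lowers the pad.
- crank: The crank with its arm, 12 mm thick, 20 mm wide. Origin on the screw's axis under the arm; x along the arm to the handle. Stiff, self-locking. To turn it, the handle needs 9 N sideways running free (0.7 N m) and 1 N more for each 16 N of pad force: 11 N at 40 N, 14 N at 80 N (rightly snug), 16 N at 120 N (more is too hard). When you stop turning, part of the free 9 N relaxes.
- mug: White mug, 84 mm across, 95 mm tall, beyond the press. Origin under its centre. Leave alone.
- tin: Red storage tin, 96 mm across, 110 mm tall, beyond the press. Origin under its centre. Leave alone.
- bottle: Green glass bottle, 68 mm across, 190 mm tall, far right corner. Origin under its centre. Leave alone.
- bowl: Blue bowl, 130 mm across, 55 mm tall, far left. Origin under its centre. Leave alone.
- candlestick: Brass candlestick, 80 mm across the foot, 115 mm tall, near right. Origin under its centre. Leave alone.
- jar: Glass jar with a lid, 80 mm across, 100 mm tall, near left. Origin under its centre. Leave alone.
- brush: Dusting brush lying flat to the right of the press. Leave alone.
There are look-alikes about, which are no part of the job. Leave any pink look-alike of the box alone.

How it is judged:
By the outcome, as a careful person would: the job done as asked, in the order asked, and still so for the second after the job is handed in, with the robot touching nothing.
It also fails if it takes over 72 s, if anything falls off the work surface, if the arm or the gripper's body presses on something with over 40 N, if the wrist force passes 120 N, or if a joint passes its speed limit or range.

ROBOT

A 6-joint arm with a two-finger parallel gripper is mounted at the origin on the work surface. World frame = base frame: x ahead of the robot, y to its left, z up, the work surface at z = 0. Lengths are in mm, angles in rad, forces in N, time in s.
With the tool pointing down it reaches from about 300 to 775 mm from the base axis. Payload 14.6 kg.
Tool frame: the origin (TCP) lies between the finger pads; the fingertips stand 8 mm ahead of it and the grasp point (between the pads) lies 11 mm behind it; z points along the fingers, y is the direction in which the jaws open and shut (so a half turn about z gives the same grasp; the last joint's range is limited). The gripper opens to 94 mm and grips with 3 to 60 N. Pads are 16 mm wide; open, the fingers measure 119 mm over their backs; the gripper's body (75 mm by 177 mm) begins 78 mm behind the grasp point.
Start: joints at [-1.323, 0.3, 1.521, -0, 1.321, -0.067], TCP at [170.287, -522.964, 213.446] pointing down, gripper open.
Joint ranges: [-3.03, 3.03], [-0.79, 2.21], [0.23, 2.52], [-1.04, 4.18], [0, 3.07], [-2.55, 2.55]. Speed limits (rad/s): [2.22, 2.22, 2.57, 3.14, 3.14, 3.14].

INTERFACE

Orientations are given as a unit quaternion [x, y, z, w].
In Python, from workcell import arm gives the robot as it stands.
- The arm moves only by the shell command python3 -m crank 'ROWS'. ROWS is JSON, a list of rows, each a list of 3 entries, a list of its own where there are three numbers: the turn, a rotation vector about the tool's x, y, z in degrees, then the shift along the tool's x, y, z in mm, then the gripper's target within -1 to 1 (fully open at 1, half-way at 0, shut at -1). A call has 1 to 10 rows; each row is the pose to reach, as a shift and turn from the pose commanded when the call began, along the tool's axes at that moment; what a row does not reach only later rows make up. A row lasts 1/12 s, in which the tool goes at most 41.7 mm and 7.16 degrees, less where a joint would pass 70% of its speed; a pose out of reach is approached as far as the arm can. A call with a gripper value outside its range is refused whole. The fingers move at their own pace and stop on an object; the grip force is fixed at half the most. Time passes only in rows, so rows that repeat a pose let the fingers close. It gives the time, the measured TCP pose, the force and the opening at its end, in the units of the state.
- arm.get_state(): the state, without advancing time (a new reading comes with each control period).
- arm.snapshot(name): name is "scene" or "side" or "wrist"; returns a dict with "image" (384x512x3 uint8, blue, green, red), "range_z" (384x512 float32, mm along the optical axis (not along the pixel's ray), 0 where there is no reading), "K" (3x3 intrinsics, pixels), "world_from_camera" (4x4, takes a point from camera to world coordinates); the wrist camera has in their place "T_tool_cam" (4x4, takes a point from camera to tool coordinates, whose origin is the TCP and whose axes are the flange's). Camera axes: x right, y down, z forward; pixel columns grow to the right and rows downward; lengths in mm; the calibration is good to about 2 mm. A picture is of the moment at which its call begins: read the wrist's pose just before it.
- arm.close_job(): hands the job in, once; it reports no verdict.
The state is a dict: "time_s": time; "joint_positions": joint angles; "qd": joint speeds; "effort": joint torques, N m; "eef_pos": TCP position; "eef_rot": TCP orientation; "force": force on the tool from outside, world axes, zero at the start; "ft_torque": the same for the moment, N m; "finger_gap": opening from 0.0 (shut) to 1.0 (fully open).
Only numpy, scipy, OpenCV 4.12 (cv2) and the standard library are available. Lean on these libraries where they do the work, as an engineer would, in place of code of your own. Each camera call takes 0.05 s, during which the arm holds its last target.

## Working session

There is one attempt and no reset: what is moved stays moved. The work goes in short steps, Python scripts to look and compute and a shell command to move; the robot and the scene stay as the last step left them, time stands still between calls to the robot, and variables do not carry over. Pictures are saved under pics/ and viewed, and the job is handed in when it is done.

```bash
ls; mkdir -p pics; python3 - <<'E'
from workcell import arm
import cv2,numpy as np
s=arm.get_state();print(s)
for n in("scene","side","wrist"):
    d=arm.snapshot(n);cv2.imwrite(f"pics/{n}0.png",d["image"]);np.savez(f"{n}0.npz",**d)
    print(n,d["K"],d.get("world_from_camera",d.get("T_tool_cam")))
E
```

```text
pics
{'time_s': 0.0, 'joint_positions': array([-1.32261144e+00,  3.00477318e-01,  1.52160055e+00,  2.31539129e-05,
        1.32071722e+00, -6.65737711e-02]), 'qd': array([ 0.00059703, -0.00093135, -0.00055213,  0.00122959,  0.00281462,
        0.00048724]), 'effort': array([-5.68965661e-04, -5.31808090e+01, -3.52734911e+01,  7.08033610e-02,
        2.44546984e-02, -5.98027577e-05]), 'eef_pos': array([ 170.22387086, -522.7151907 ,  212.87468505]), 'eef_rot': array([ 9.87641685e-01,  1.56727598e-01, -4.33499783e-05, -5.99757316e-04]), 'force': array([ 0.14607841, -0.38562325,  1.0517854 ]), 'ft_torque': array([-0.0068323 , -0.00979256, -0.01551071]), 'finger_gap': 0.9966956752020926}
scene [[419.04813526   0.         251.07075263]
 [  0.         419.04813526 188.41316132]
 [  0.           0.           1.        ]] [[ 8.74372494e-01  3.87933362e-01 -2.91514061e-01  9.80113640e+02]
 [ 4.85145079e-01 -7.11656551e-01  5.08113378e-01 -7.67695484e+02]
 [-1.03437597e-02 -5.85706974e-01 -8.10456875e-01  1.52792087e+03]
 [ 0.00000000e+00  0.00000000e+00  0.00000000e+00  1.00000000e+00]]
side [[405.9881387    0.         248.3087448 ]
 [  0.         405.9881387  189.72245536]
 [  0.           0.           1.        ]] [[ 7.70466693e-01 -3.39916814e-01  5.39293644e-01 -3.83608052e+02]
 [-6.37478697e-01 -4.08956523e-01  6.52974329e-01 -9.93884151e+02]
 [-1.40930017e-03 -8.46883181e-01 -5.31777107e-01  1.04404742e+03]
 [ 0.00000000e+00  0.00000000e+00  0.00000000e+00  1.00000000e+00]]
wrist [[299.98513269   0.         255.50306355]
 [  0.         299.98513269 193.66197489]
 [  0.           0.           1.        ]] [[ 1.17858269e-03 -9.62637784e-01 -2.70789787e-01  7.82278144e+01]
 [ 9.99998826e-01  8.69393658e-04  1.26175410e-03 -1.04470085e+00]
 [-9.79189243e-04 -2.70790956e-01  9.62637678e-01 -1.71623793e+02]
 [ 0.00000000e+00  0.00000000e+00  0.00000000e+00  1.00000000e+00]]
```

View pics/scene0.png

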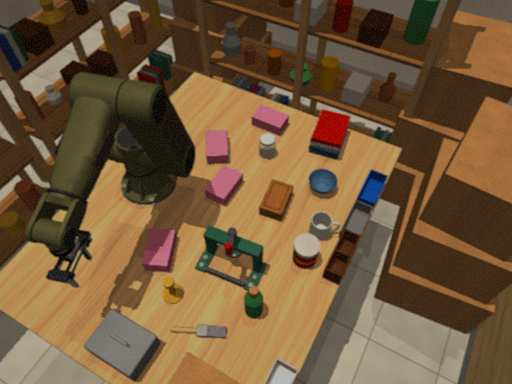

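View pics/side0.png

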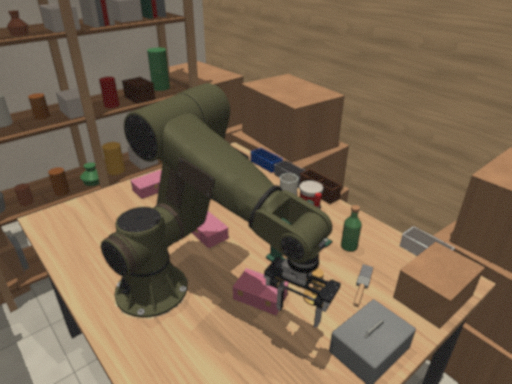

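View pics/wrist0.png

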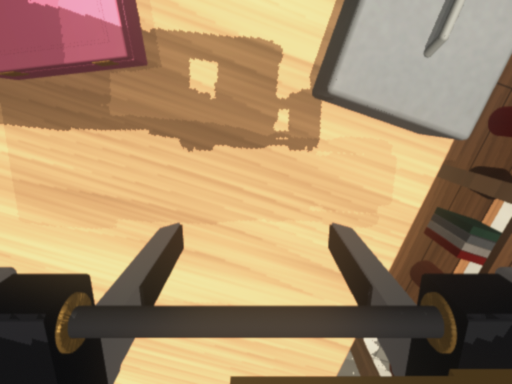

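The scene view shows the press at about (232,258) and a brown wooden box at (277,199). Four pink look-alikes sit at (270,118), (217,147), (224,184) and (159,250). I choose the brown box and will check it in a close crop.

```bash
cat > h.py <<'E'
import numpy as np,cv2
def load(n): return dict(np.load(n))
def cloud(d,T=None):
    K=d["K"];z=d["range_z"];v,u=np.mgrid[:z.shape[0],:z.shape[1]]
    p=np.stack([(u-K[0,2])/K[0,0]*z,(v-K[1,2])/K[1,1]*z,z],-1)
    T=d["world_from_camera"] if T is None else T
    q=p@T[:3,:3].T+T[:3,3]; q[z<=0]=np.nan; return q
def crop(d,x0,y0,x1,y1,f,name):
    cv2.imwrite(name,cv2.resize(d["image"][y0:y1,x0:x1],None,fx=f,fy=f,interpolation=cv2.INTER_CUBIC))
E
python3 - <<'E'
from h import *
d=load("scene0.npz"); crop(d,185,170,315,300,6,"pics/c0.png")
P=cloud(d)
for u,v in [(277,199),(300,165),(262,207),(275,215),(292,186),(270,185),(228,247),(207,235),(262,250),(232,240),(200,268),(255,285),(228,280)]:
    print(u,v,P[v,u].round(0))
E
```

```text
277 199 [577. 155.  63.]
300 165 [565. 422.  -5.]
262 207 [538.  92.  58.]
275 215 [597.  98.  32.]
292 186 [603. 245.  66.]
270 185 [513. 213.  53.]
228 247 [ 577. -228.  269.]
207 235 [ 447. -176.  159.]
262 250 [ 655. -128.  149.]
232 240 [ 559. -175.  217.]
200 268 [ 446. -251.   13.]
255 285 [nan nan nan]
228 280 [ 569. -242.   15.]
```

View pics/c0.png

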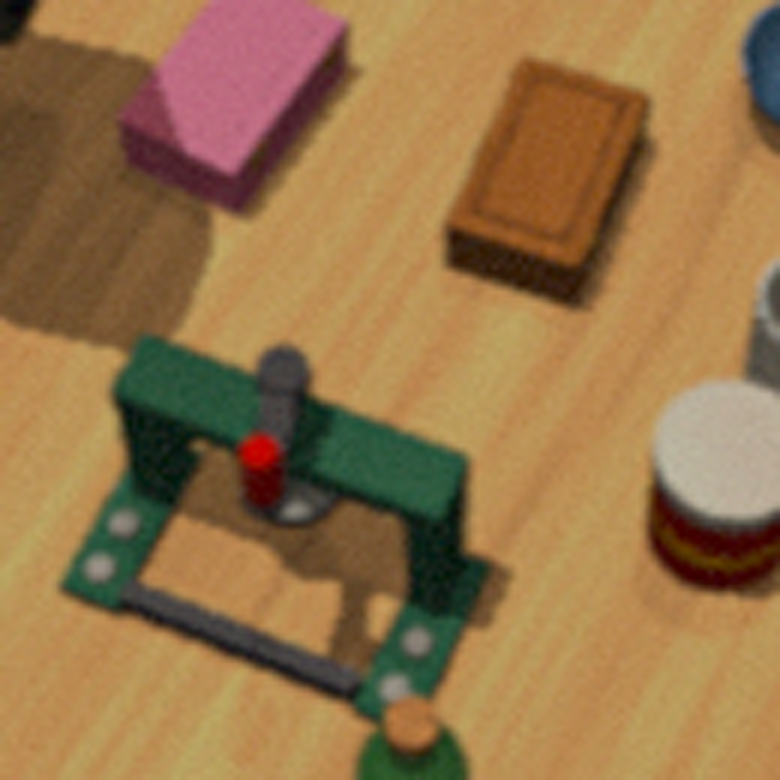

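```bash
cat >> h.py <<'E'
def ray(d,u,v,z,T=None):
    T=d["world_from_camera"] if T is None else T
    K=d["K"];r=T[:3,:3]@np.array([(u-K[0,2])/K[0,0],(v-K[1,2])/K[1,1],1.]);return T[:3,3]+r*(z-T[2,3])/r[2]
E
python3 - <<'E'
from h import *
d=load("scene0.npz")
def C(l,z,off=(185,170),f=6):
    q=np.array([ray(d,(u+.5)/f-.5+off[0],(v+.5)/f-.5+off[1],z) for u,v in l]);print(q.round(1));return q
print("box");q=C([(525,58),(650,100),(578,265),(447,222)],60)
print("c",q.mean(0),[np.linalg.norm(q[i]-q[i-1]).round(1) for i in range(4)])
e1=q[1]-q[2]+q[0]-q[3];e2=q[1]-q[0]+q[2]-q[3];print(np.degrees(np.arctan2(e1[1],e1[0])),np.degrees(np.arctan2(e2[1],e2[0])))
print("bridge");q=C([(148,338),(466,460),(445,517),(118,390)],163);print(q.mean(0),[np.linalg.norm(q[i]-q[i-1]).round(1) for i in range(4)])
e2=q[1]-q[0]+q[2]-q[3];print(np.degrees(np.arctan2(e2[1],e2[0])))
print("stop back top, front top");C([(135,585),(362,683)],30)
print("feet outer back corners, top?");C([(63,585),(383,722)],12)
P=cloud(d);print("bench z",np.nanmedian(P[160:170,290:305,2]),np.nanstd(P[160:170,290:305,2]))
m=P[190:215,255:300].reshape(-1,3)
m=P[180:220,255:300].reshape(-1,3);m=m[(m[:,2]>50)];print("lid z",np.median(m[:,2]),m.mean(0))
m=P[225:262,200:265].reshape(-1,3);m=m[(m[:,2]>150)&(m[:,2]<180)];print("bridge",np.median(m,0),len(m))
print("knob top");C([(260,450)],250)
print("hub");C([(283,370)],235)
print(P[244:250,226:232].round(0)[:,:,:].reshape(-1,3)[::3])
E
```

```text
box
[[509.  240.1  60. ]
 [605.7 249.5  60. ]
 [623.3  98.6  60. ]
 [527.2  86.5  60. ]]
c [566.30311788 168.7052639   60.        ] [np.float64(154.7), np.float64(97.1), np.float64(151.9), np.float64(96.9)]
96.69500559383052 6.345528166522274
bridge
[[ 435.2 -140.5  163. ]
 [ 651.5 -120.4  163. ]
 [ 658.6 -160.3  163. ]
 [ 438.9 -181.2  163. ]]
[ 546.05475962 -150.58515774  163.        ] [np.float64(40.8), np.float64(217.2), np.float64(40.5), np.float64(220.6)]
5.382009135898375
stop back top, front top
[[ 474.2 -240.5   30. ]
 [ 636.4 -228.2   30. ]]
feet outer back corners, top?
[[ 426.7 -256.9   12. ]
 [ 656.8 -238.1   12. ]]
bench z -0.8692907583820215 4.3948348339466765
lid z 59.41993484373006 [568.30100168 166.663979    59.50618265]
bridge [ 561.99419473 -150.26183247  158.00433527] 658
knob top
[[ 566.1 -212.6  250. ]]
hub
[[ 545.8 -153.8  235. ]]
[[ 564. -220.  264.]
 [ 575. -217.  270.]
 [ 568. -227.  272.]
 [ 577. -221.  271.]
 [ 571. -231.  274.]
 [ 578. -224.  270.]
 [ 572. -232.  270.]
 [ 579. -225.  265.]
 [ 572. -233.  264.]
 [ 581. -228.  264.]
 [ 571. -233.  257.]
 [ 582. -231.  263.]]
```

```bash
python3 -m crank '[[[0,0,-7],[285,139,-20],0.4],[[0,0,-7],[285,139,-20],0.4],[[0,0,-7],[285,139,-20],0.4],[[0,0,-7],[285,139,-20],0.4],[[0,0,-7],[285,139,-20],0.4],[[0,0,-7],[285,139,-20],0.4],[[0,0,-7],[285,139,-20],0.4],[[0,0,-7],[285,139,-20],0.4],[[0,0,-7],[285,139,-20],0.4],[[0,0,-7],[285,139,-20],0.4]]'; cat >> h.py <<'E'
from scipy.spatial.transform import Rotation as R
def Tw(s,d):
    T=np.eye(4);T[:3,:3]=R.from_quat(s["eef_rot"]).as_matrix();T[:3,3]=s["eef_pos"];return T@d["T_tool_cam"]
def snap(n,name):
    from workcell import arm
    s=arm.get_state();d=arm.snapshot(n)
    if n=="wrist": d["world_from_camera"]=Tw(s,d)
    np.savez(name+".npz",**d);cv2.imwrite("pics/"+name+".png",d["image"]);return d,s
E
python3 -c "
from h import *
d,s=snap('wrist','w1');print(s['time_s'],s['eef_pos'],s['force'],s['joint_positions'])"
```

```text
time_s: 1.82
eef_pos: [541.2, 38.2, 329.3]
eef_rot: [0.71, 0.704, -0.001, -0.0]
force: [-0.3, -0.9, 0.4]
finger_gap: 0.699
1.8167 [541.20461876  38.16266209 329.28546845] [-0.28853439 -0.87417995  0.36480931] [ 2.92372462e-03  2.24321360e-01  1.35083692e+00 -7.55121162e-05
  1.56782235e+00  1.24976149e-02]
```

View pics/w1.png

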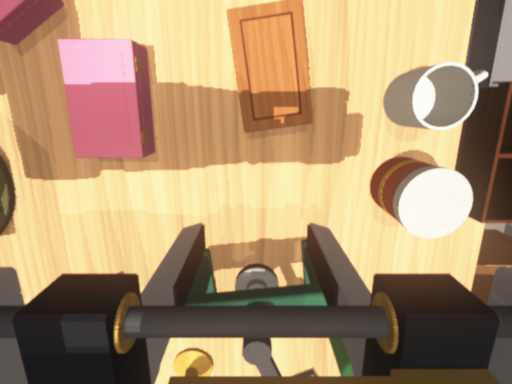

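```bash
python3 -c "
from h import *
d=load('w1.npz');crop(d,215,0,325,140,5,'pics/c1.png')
crop(d,170,210,370,384,4,'pics/c2.png')"
```

```text
(no output)
```

View pics/c1.png

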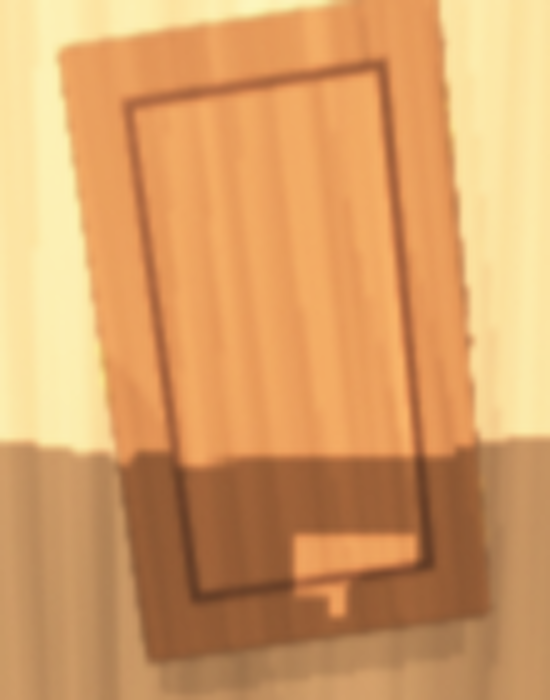

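View pics/c2.png

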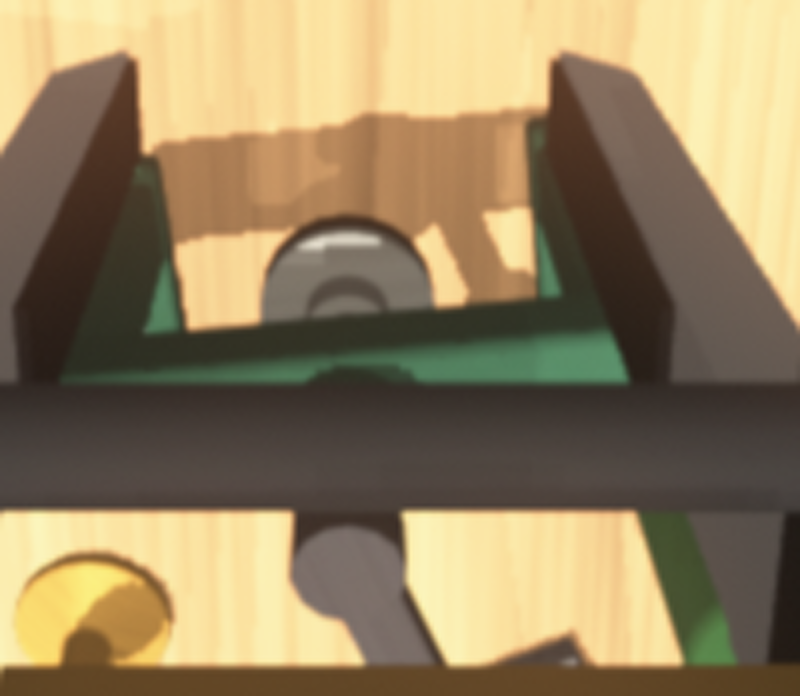

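```bash
python3 - <<'E'
from h import *
d=load("w1.npz")
def C(l,z,off,f):
    q=np.array([ray(d,(u+.5)/f-.5+off[0],(v+.5)/f-.5+off[1],z) for u,v in l]);print(q.round(1).tolist());return q
q=C([(60,48),(438,-8),(490,612),(150,662)],60,(215,0),5)
print("c",q.mean(0),[np.linalg.norm(q[i]-q[i-1]).round(1) for i in range(4)])
e1=q[1]-q[2]+q[0]-q[3];e2=q[1]-q[0]+q[2]-q[3];print(np.degrees(np.arctan2(e1[1],e1[0])),np.degrees(np.arctan2(e2[1],e2[0])))
o=(170,210)
print("bridge top front edge");
for z in(158,163,168):
  q=C([(62,378),(612,332)],z,o,4);e=q[1]-q[0];print(np.degrees(np.arctan2(e[1],e[0])))
print("foot inner front ends");C([(155,158),(537,118)],12,o,4)
print("foot inner edges, near bridge");C([(180,320),(553,295)],12,o,4)
print("hub");C([(348,572)],235,o,4)
P=cloud(d)
print("hub depth",np.nanmedian(P[345:358,250:263].reshape(-1,3),0))
print("bridge top depth",[np.nanmedian(P[300:304,a:a+10].reshape(-1,3),0).round(1) for a in(200,225,285,305)])
print("lid",np.nanmedian(P[40:90,255:285,2]),"bench",np.nanmedian(P[30:90,330:370,2]), np.nanmedian(P[215:235,240:290,2]))
print("pad",np.nanmedian(P[273:277,248:268].reshape(-1,3),0))
E
```

```text
[[504.2, 243.1, 60.0], [602.1, 255.1, 60.0], [622.2, 99.2, 60.0], [524.7, 86.0, 60.0]]
c [563.30209644 170.85603173  60.        ] [np.float64(158.5), np.float64(98.7), np.float64(157.1), np.float64(98.4)]
97.41001118848955 7.336398888184245
bridge top front edge
[[445.5, -130.4, 158.0], [626.8, -114.3, 158.0]]
5.081032453436281
[[446.9, -126.8, 163.0], [625.5, -110.9, 163.0]]
5.081032453436281
[[448.3, -123.2, 168.0], [624.3, -107.5, 168.0]]
5.081032453436278
foot inner front ends
[[454.4, -122.5, 12.0], [624.3, -104.4, 12.0]]
foot inner edges, near bridge
[[461.8, -205.2, 12.0], [634.9, -193.3, 12.0]]
hub
[[540.1, -136.1, 235.0]]
hub depth [ 539.32570035 -143.27257078  225.16130896]
bridge top depth [array([ 470.8, -128.7,  155.5]), array([ 504.4, -126.7,  157.6]), array([ 583.5, -126.4,  159.6]), array([ 609.9, -126.2,  159.3])]
lid 60.8406505638813 bench 0.2659155855902213 0.5033017334995975
pad [ 542.52236577 -124.58177188   95.16563542]
```

```bash
python3 -m crank '[[[0,0,82],[143,99,170],0.4],[[0,0,82],[143,99,170],0.4],[[0,0,82],[143,99,170],0.4],[[0,0,82],[143,99,170],0.4],[[0,0,82],[143,99,170],0.4],[[0,0,82],[143,99,170],0.4],[[0,0,82],[143,99,170],0.4],[[0,0,82],[143,99,170],0.4],[[0,0,82],[143,99,170],0.4],[[0,0,82],[143,99,170],0.4]]'; python3 -c "
from h import *
from workcell import arm
s=arm.get_state();q=s['eef_rot'];print(s['eef_pos'],np.degrees(2*np.arctan2(q[1],q[0])),s['joint_positions'])"
```

```text
time_s: 2.7
eef_pos: [641.7, 177.5, 160.1]
eef_rot: [0.989, 0.15, -0.0, 0.0]
force: [0.3, -0.5, -0.2]
finger_gap: 0.699
[641.67912743 177.52017528 160.12279295] 17.27157627727394 [ 2.14936309e-01  6.02817782e-01  1.21215527e+00 -9.89981685e-05
  1.32687923e+00  1.48431068e+00]
```

```bash
python3 -m crank '[[[0,0,5],[0,-3,30],0.4],[[0,0,10],[0,-3,60],0.4],[[0,0,10],[0,-3,100],0.4],[[0,0,10],[0,-3,130],0.4],[[0,0,10],[0,-3,130],0.4],[[0,0,10],[0,-3,130],0.4]]'; python3 -c "
from h import *
from workcell import arm
s=arm.get_state();q=s['eef_rot'];print(s['eef_pos'],np.degrees(2*np.arctan2(q[1],q[0])),s['joint_positions'])
d,s=snap('wrist','w2');d,s=snap('scene','s2')"
```

```text
time_s: 3.2
eef_pos: [640.4, 180.6, 29.9]
eef_rot: [0.998, 0.067, -0.001, 0.0]
force: [0.8, -0.1, 1.0]
finger_gap: 0.7
[640.44196735 180.63804329  29.94451612] 7.640401192170081 [ 2.19910147e-01  7.40436172e-01  1.30726923e+00 -8.34965445e-05
  1.09593985e+00  1.65739457e+00]
```

View pics/w2.png

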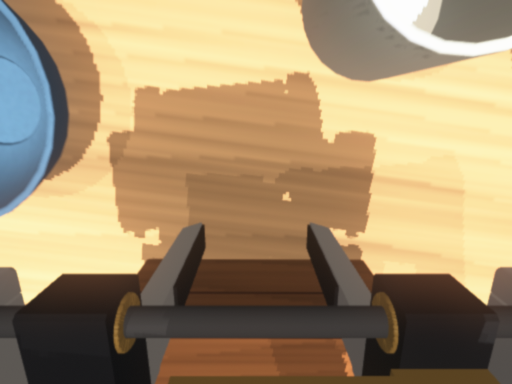

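View pics/s2.png

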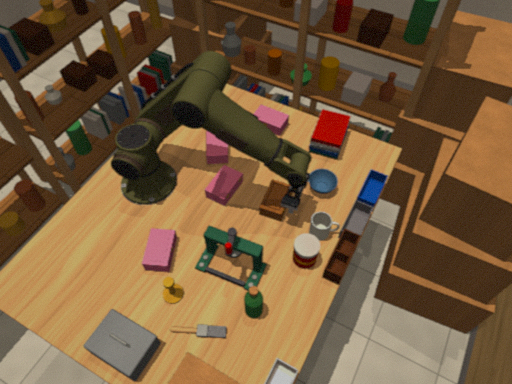

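```bash
python3 -m crank '[[[0,0,0],[-10,0,0],0.4],[[0,0,0.2],[-18,0,0],0.4],[[0,0,0.5],[-24,-1,0],0.4],[[0,0,0.8],[-32,-1,0],0.4],[[0,0,1.2],[-40,-1,0],0.4],[[0,0,1.6],[-48,-2,0],0.4],[[0,0,2],[-56,-2,0],0.4],[[0,0,2.3],[-63,-3,0],0.4],[[0,0,2.4],[-68,-3,0],0.4],[[0,0,2.4],[-70,-3,0],0.4]]'; python3 -m crank '[[[0,0,0],[0,0,0],0.4],[[0,0,0],[15,0,-30],0.4],[[0,0,0],[15,0,-70],0.4],[[0,0,0],[15,0,-110],0.4],[[0,0,0],[15,0,-150],0.4],[[0,0,0],[15,0,-190],0.4],[[0,0,0],[15,0,-190],0.4]]'
python3 -c "
from h import *
from workcell import arm
s=arm.get_state();q=s['eef_rot'];print(s['eef_pos'],np.degrees(2*np.arctan2(q[1],q[0])),s['joint_positions'])
d,s=snap('scene','s3');crop(d,185,150,335,300,5,'pics/c3.png')"
```

```text
time_s: 4.13
eef_pos: [572.7, 175.9, 33.0]
eef_rot: [0.999, 0.046, 0.003, -0.001]
force: [6.1, 0.2, 2.6]
finger_gap: 0.703
time_s: 4.72
eef_pos: [588.1, 177.4, 229.9]
eef_rot: [0.999, 0.046, 0.006, -0.001]
force: [0.4, 0.3, 0.6]
finger_gap: 0.701
[588.07824733 177.41068853 229.85563313] 5.311309406379909 [2.33363787e-01 4.26222079e-01 1.31217984e+00 3.04225390e-05
 1.39032281e+00 1.71145501e+00]
```

View pics/c3.png

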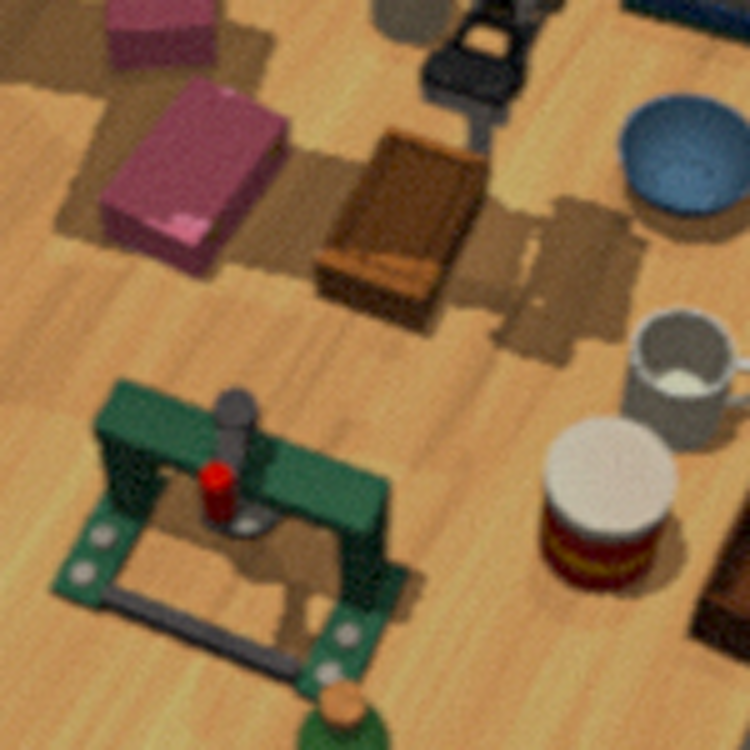

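```bash
python3 -m crank '[[[0,0,-7],[0,30,-40],0.4],[[0,0,-14],[0,60,-80],0.4],[[0,0,-21],[-10,90,-120],0.4],[[0,0,-90],[-79,442,-120],0.4],[[0,0,-90],[-79,442,-120],0.4],[[0,0,-90],[-79,442,-120],0.4],[[0,0,-90],[-79,442,-120],0.4],[[0,0,-90],[-79,442,-120],0.4],[[0,0,-90],[-79,442,-120],0.4],[[0,0,-90],[-79,442,-120],0.4]]'; python3 -c "
from h import *
from workcell import arm
s=arm.get_state();q=s['eef_rot'];print(s['eef_pos'],np.degrees(2*np.arctan2(q[1],q[0])),s['joint_positions'])"
```

```text
time_s: 5.6
eef_pos: [558.3, -170.3, 334.2]
eef_rot: [0.802, 0.598, -0.0, -0.0]
force: [1.1, -0.1, 0.1]
finger_gap: 0.699
[ 558.29421472 -170.25700441  334.20539969] 73.44096544376305 [-3.58780810e-01  3.21952440e-01  1.21729553e+00  7.42567383e-05
  1.60335170e+00 -6.97687568e-02]
```

```bash
python3 -m crank '[[[0,0,-22],[-98,21,-16],0.4],[[0,0,-22],[-98,21,-16],0.4],[[0,0,-22],[-98,21,-16],0.4],[[0,0,-22],[-98,21,-16],0.4],[[0,0,-22],[-98,21,-16],0.4],[[0,0,-22],[-98,21,-16],0.4]]'; python3 -c "
from h import *
d,s=snap('wrist','w4');q=s['eef_rot'];print(s['eef_pos'],np.degrees(2*np.arctan2(q[1],q[0])),s['qd'].round(3))
"
```

```text
time_s: 6.1
eef_pos: [550.8, -267.7, 349.9]
eef_rot: [0.676, 0.737, 0.0, -0.001]
force: [0.7, -0.3, -0.4]
finger_gap: 0.699
[ 550.76697813 -267.65043629  349.92633838] 94.9817220293204 [ 0.018 -0.008  0.002  0.     0.002  0.001]
```

View pics/w4.png

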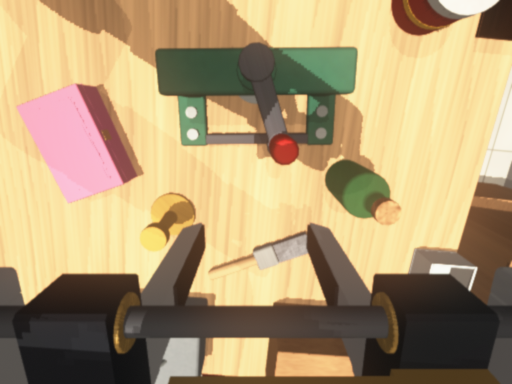

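The press is in full view: bridge spans u 157–357 and v 47–95, hub cap at (257,62), red handle at (284,149), stop bar at v≈138. I'll enlarge it.

```bash
python3 -c "
from h import *
d=load('w4.npz');crop(d,145,35,370,175,3.5,'pics/c4.png')"
```

```text
(no output)
```

View pics/c4.png

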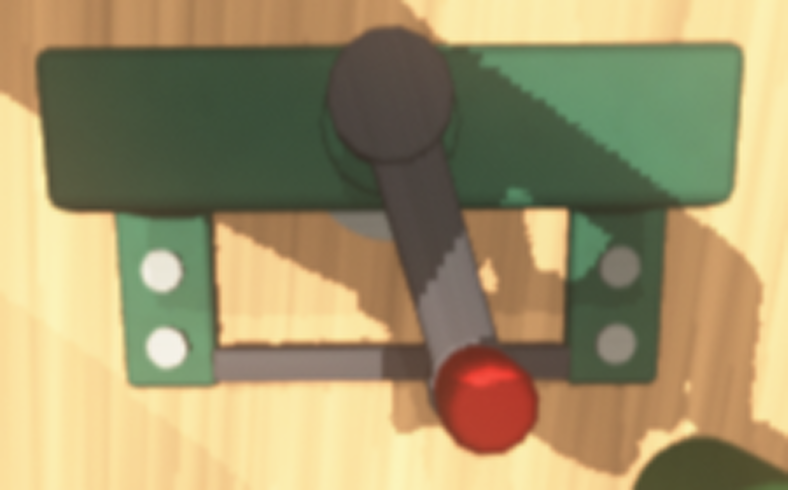

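```bash
python3 - <<'E'
from h import *
d=load("w4.npz");P=cloud(d);T=d["world_from_camera"];print(T[:3,3])
f=3.5;o=(145,35)
px=lambda u,v:((u+.5)/f-.5+o[0],(v+.5)/f-.5+o[1])
def C(l,z):
    q=np.array([ray(d,*px(u,v),z) for u,v in l]);return q
def dep(u,v,r=3):
    a,b=map(int,np.round(px(u,v)));return np.nanmedian(P[b-r:b+r+1,a-r:a+r+1].reshape(-1,3),0).round(1)
print("depth: bridge L,R",dep(150,130),dep(280,130),dep(560,130),dep(680,130),"hub",dep(391,95),"knob",dep(487,400,3),"arm",dep(430,220,1),"foot",dep(160,310,2),dep(615,310,2),"stop",dep(290,364,0),dep(540,364,0),"bench",dep(290,290))
for z in(158,160):
    q=C([(38,48),(742,43),(734,204),(53,210)],z);e=q[1]-q[0]+q[2]-q[3]
    print(z,q.mean(0).round(1),[np.linalg.norm(q[i]-q[i-1]).round(1) for i in range(4)],np.degrees(np.arctan2(e[1],e[0])))
# stop
for z in(20,30,):
    q=C([(215,347),(570,345)],z);e=q[1]-q[0];print("stop front top edge",z,q.round(1).tolist(),np.degrees(np.arctan2(e[1],e[0])))
q=C([(212,212),(570,210),(568,380),(215,383)],6);print("foot inner",q.round(1).tolist(),q.mean(0))
zh=dep(391,95)[2];print("hub",C([(391,95)],zh))
zk=dep(487,400)[2];print("knob",zk,C([(487,400)],zk))
E
```

```text
[ 543.22669373 -188.48281383  521.61672247]
depth: bridge L,R [ 463.6 -154.8  158.9] [ 505.1 -151.2  158.9] [ 594.9 -143.2  159.3] [ 633.2 -139.9  159.1] hub [ 539.7 -146.9  224.7] knob [ 569.4 -218.   270.7] arm [ 554.  -177.1  220.8] foot [ 437.  -219.7   13. ] [ 650.5 -200.8   13.1] stop [ 502.2 -238.9   26.4] [ 617.7 -228.8   25.5] bench [ 4.978e+02 -2.066e+02  3.000e-01]
158 [ 540.4 -147.1  158. ] [np.float64(48.8), np.float64(222.8), np.float64(48.3), np.float64(224.0)] 5.469168167473844
160 [ 540.4 -147.3  160. ] [np.float64(48.5), np.float64(221.6), np.float64(48.1), np.float64(222.8)] 5.469168167473849
stop front top edge 20 [[465.2, -234.3, 20.0], [631.2, -218.6, 20.0]] 5.370566162716241
stop front top edge 30 [[466.7, -233.3, 30.0], [629.5, -218.0, 30.0]] 5.370566162716248
foot inner [[458.9, -173.6, 6.0], [625.3, -158.0, 6.0], [635.0, -236.2, 6.0], [463.8, -252.8, 6.0]] [ 545.74975376 -205.16224184    6.        ]
hub [[ 540.05307865 -146.71618408  224.7       ]]
knob 270.7 [[ 569.29073352 -218.08835075  270.7       ]]
```

```bash
python3 -m crank '[[[0,0,0],[40,0,0],0.4],[[0,0,0],[80,0,0],0.4],[[0,0,0],[120,0,0],0.4],[[0,0,0],[160,0,0],0.4],[[0,0,0],[200,0,0],0.4],[[0,0,0],[240,0,20],0.4],[[0,0,0],[278,0,35],0.4],[[0,0,0],[315,0,50],0.4],[[0,0,0],[352,0,65],0.4],[[0,0,0],[388,0,80],0.4]]';python3 -m crank '[[[0,0,0],[32,0,20],0.4],[[0,0,0],[32,0,20],0.4],[[0,0,0],[32,0,20],0.4]]'; python3 -c "
from h import *
d,s=snap('wrist','w5');q=s['eef_rot'];print(s['eef_pos'],np.degrees(2*np.arctan2(q[1],q[0])),s['qd'].round(3))
"
```

```text
time_s: 6.98
eef_pos: [514.9, 121.1, 269.9]
eef_rot: [0.675, 0.738, 0.0, 0.0]
force: [0.8, -0.8, 0.3]
finger_gap: 0.698
time_s: 7.23
eef_pos: [512.1, 152.0, 249.7]
eef_rot: [0.674, 0.739, -0.001, -0.0]
force: [0.5, -0.4, 0.7]
finger_gap: 0.699
[512.14696957 151.98925864 249.7000467 ] 95.26368420410499 [-0.055 -0.021 -0.03  -0.004  0.013 -0.025]
```

View pics/w5.png

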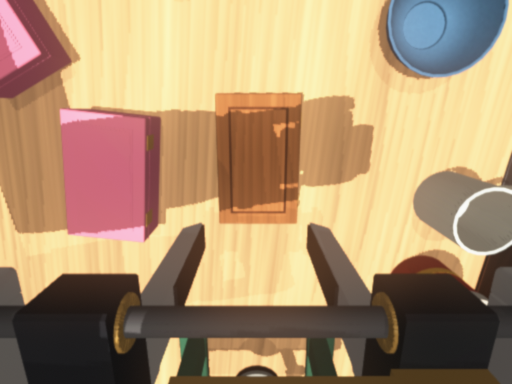

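```bash
python3 -c "
from h import *
d=load('w5.npz');crop(d,205,85,315,230,5,'pics/c5.png')"
```

```text
(no output)
```

View pics/c5.png

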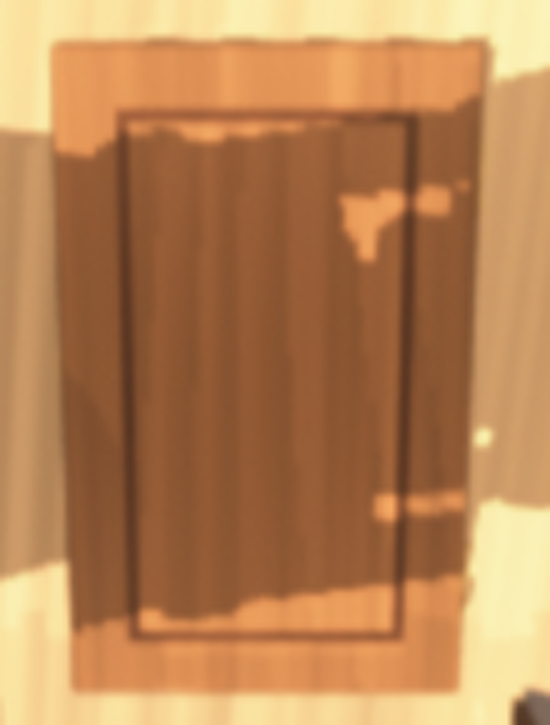

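```bash
cat >> h.py <<'E'
PC=np.array([540.2,-147.]);PY=np.radians(5.4)
def topress(p): p=np.asarray(p)[...,:2]-PC;c,s=np.cos(PY),np.sin(PY);return p@np.array([[c,-s],[s,c]])
def rect(d,l,z,off,f):
    q=np.array([ray(d,(u+.5)/f-.5+off[0],(v+.5)/f-.5+off[1],z) for u,v in l])
    e2=q[1]-q[0]+q[2]-q[3];e1=q[1]-q[2]+q[0]-q[3]
    print("c",q.mean(0).round(1),"press",topress(q.mean(0)).round(1),[np.linalg.norm(q[i]-q[i-1]).round(1) for i in range(4)],"yaw",np.degrees(np.arctan2(e2[1],e2[0])).round(2),np.degrees(np.arctan2(e1[1],e1[0])).round(2)-90)
E
python3 -c "
from h import *
d=load('w5.npz');rect(d,[(51,42),(490,39),(460,692),(72,692)],60,(205,85),5)"
```

```text
c [512.7 170.2  60. ] press [  2.5 318.4] [np.float64(158.8), np.float64(100.3), np.float64(159.4), np.float64(99.9)] yaw 5.54 5.079999999999998
```

```bash
python3 -m crank '[[[0,0,0],[40,1,0],0.4],[[0,0,0],[80,1,20],0.4],[[0,0,0],[112,2,45],0.4],[[0,0,0],[121,2,80],0.4],[[0,0,0],[121,2,120],0.4],[[0,0,0],[121,2,160],0.4],[[0,0,0],[121,2,200],0.4],[[0,0,0],[121,2,220],0.4],[[0,0,0],[121,2,220],0.4],[[0,0,0],[121,2,220],0.4]]'; cat >> h.py <<'E'
def st():
    from workcell import arm
    s=arm.get_state();q=s['eef_rot'];print(round(s['time_s'],2),s['eef_pos'].round(1),"phi",np.degrees(2*np.arctan2(q[1],q[0])).round(2),"press",topress(s['eef_pos']).round(1),"F",s['force'].round(1),"Fpress",topress(s['force'][:2]+PC).round(1),"M",s['ft_torque'].round(2),"j6",s['joint_positions'][5].round(2),"gap",round(s['finger_gap'],3));return s
E
python3 -c "
from h import *
st()"
```

```text
time_s: 8.12
eef_pos: [505.2, 270.1, 31.2]
eef_rot: [0.675, 0.737, 0.0, 0.0]
force: [0.8, -1.1, 0.1]
finger_gap: 0.701
8.12 [505.2 270.1  31.2] phi 95.03 press [  4.4 418.5] F [ 0.8 -1.1  0.1] Fpress [ 0.7 -1.2] M [-0.03 -0.11 -0.  ] j6 0.34 gap 0.701
```

```bash
python3 -m crank '[[[0,0,-0.3],[-8,0,0],0.4],[[0,0,-0.3],[-15,0,0],0.4],[[0,0,-0.3],[-22,0,0],0.4],[[0,0,-0.3],[-32,0,0],0.4],[[0,0,-0.3],[-45,0,0],0.4],[[0,0,-0.3],[-58,0,0],0.4],[[0,0,-0.3],[-72,0,0],0.4],[[0,0,-0.3],[-86,0,0],0.4],[[0,0,-0.3],[-100,0,0],0.4],[[0,0,-0.3],[-114,0,0],0.4]]'; python3 -m crank '[[[0,0,0],[-14,0,0],0.4],[[0,0,0],[-28,0,0],0.4],[[0,0,0],[-42,0,0],0.4],[[0,0,0],[-56,0,0],0.4],[[0,0,0],[-70,0,0],0.4],[[0,0,0],[-83,0,0],0.4],[[0,0,0],[-95,0,0],0.4],[[0,0,0],[-105,0,0],0.4],[[0,0,0],[-110,0,0],0.4],[[0,0,0],[-112,0,0],0.4]]'
python3 -c "
from h import *
st()
d,s=snap('scene','s6');crop(d,185,150,335,300,5,'pics/c6.png');snap('wrist','w6')"
```

```text
time_s: 8.95
eef_pos: [516.0, 156.7, 32.9]
eef_rot: [0.673, 0.74, 0.002, 0.001]
force: [-0.6, 7.8, 4.4]
finger_gap: 0.703
time_s: 9.78
eef_pos: [526.4, 44.8, 32.9]
eef_rot: [0.673, 0.739, 0.002, 0.001]
force: [-1.2, 8.5, 6.5]
finger_gap: 0.699
9.78 [526.4  44.8  32.9] phi 95.34 press [  4.4 192.3] F [-1.2  8.5  6.5] Fpress [-0.4  8.6] M [1.29 0.01 0.  ] j6 -0.08 gap 0.699
```

View pics/c6.png

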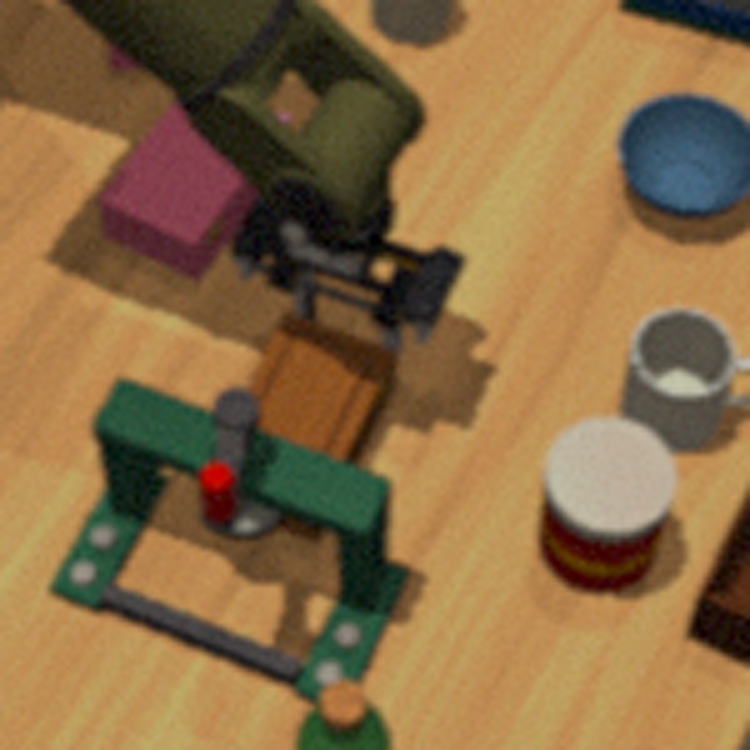

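View pics/w6.png

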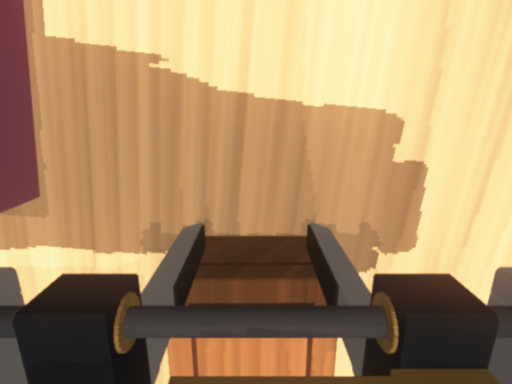

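```bash
python3 -m crank '[[[0,0,0],[-10,0,0],0.4],[[0,0,0],[-22,-1,0],0.4],[[0,0,0],[-34,-1,0],0.4],[[0,0,0],[-46,-2,0],0.4],[[0,0,0],[-58,-2,0],0.4],[[0,0,0],[-70,-3,0],0.4],[[0,0,0],[-80,-3,0],0.4],[[0,0,0],[-88,-3,0],0.4],[[0,0,0],[-93,-3,0],0.4],[[0,0,0],[-96,-3,0],0.4]]'; python3 -c "
from h import *
st()"; python3 -m crank '[[[0,0,0],[-1.5,0,0],0.4],[[0,0,0],[-3,0,0],0.4],[[0,0,0],[-4,0,0],0.4]]'; python3 -m crank '[[[0,0,0],[-1,0,0],0.4],[[0,0,0],[-2,0,0],0.4]]'; python3 -c "
from h import *
st()"
```

```text
time_s: 10.72
eef_pos: [532.0, -50.7, 32.2]
eef_rot: [0.673, 0.739, 0.001, 0.001]
force: [-0.8, 9.0, 5.9]
finger_gap: 0.702
10.72 [532.  -50.7  32.2] phi 95.37 press [ 0.9 96.6] F [-0.8  9.   5.9] Fpress [0.1 9.1] M [1.46 0.06 0.02] j6 -0.26 gap 0.702
time_s: 10.97
eef_pos: [532.4, -54.2, 32.2]
eef_rot: [0.673, 0.74, 0.001, 0.001]
force: [-1.3, 10.0, 7.0]
finger_gap: 0.702
time_s: 11.13
eef_pos: [532.5, -56.1, 32.2]
eef_rot: [0.673, 0.74, 0.001, 0.001]
force: [-1.1, 9.1, 6.9]
finger_gap: 0.697
11.13 [532.5 -56.1  32.2] phi 95.4 press [ 0.9 91.2] F [-1.1  9.1  6.9] Fpress [-0.2  9.1] M [ 1.4   0.01 -0.03] j6 -0.27 gap 0.697
```

```bash
python3 -m crank '[[[0,0,0],[-1,0,0],0.4],[[0,0,0],[-2,0,0],0.4]]'; python3 -m crank '[[[0,0,0],[-1,0,0],0.4]]';python3 -m crank '[[[0,0,0],[-1,0,0],0.4]]';  python3 -c "
from h import *
st()"
```

```text
time_s: 11.3
eef_pos: [532.7, -58.1, 32.2]
eef_rot: [0.673, 0.74, 0.001, 0.001]
force: [-1.6, 9.1, 7.0]
finger_gap: 0.701
time_s: 11.38
eef_pos: [532.7, -58.2, 32.2]
eef_rot: [0.673, 0.74, 0.002, 0.0]
force: [-2.4, 24.6, 10.1]
finger_gap: 0.696
time_s: 11.47
eef_pos: [532.7, -58.2, 32.2]
eef_rot: [0.673, 0.74, 0.002, -0.001]
force: [-3.7, 32.7, 12.1]
finger_gap: 0.697
11.47 [532.7 -58.2  32.2] phi 95.4 press [ 0.9 89.1] F [-3.7 32.7 12.1] Fpress [-0.6 32.9] M [5.42 0.17 0.09] j6 -0.28 gap 0.697
```

```bash
python3 -m crank '[[[0,0,0],[3,0,0],0.4],[[0,0,0],[15,0,0],0.4],[[0,0,0],[40,0,0],0.4],[[0,0,0],[40,0,-40],0.4],[[0,0,0],[40,0,-80],0.4],[[0,0,0],[40,0,-120],0.4],[[0,0,0],[40,0,-160],0.4],[[0,0,0],[40,0,-200],0.4],[[0,0,0],[40,0,-240],0.4],[[0,0,0],[40,0,-280],0.4]]'; python3 -m crank '[[[0,0,0],[0,0,-36],0.4],[[0,0,0],[-35,0,-38],0.4],[[0,0,0],[-75,0,-38],0.4],[[0,0,0],[-115,0,-38],0.4],[[0,0,0],[-155,0,-38],0.4],[[0,0,0],[-195,-1,-38],0.4],[[0,0,0],[-235,-2,-38],0.4],[[0,0,0],[-251,-2,-38],0.4],[[0,0,0],[-251,-2,-38],0.4],[[0,0,0],[-251,-2,-38],0.4]]'; python3 -c "
from h import *
st()
d,s=snap('wrist','w7');crop(d,145,35,370,175,3.5,'pics/c7.png')
d,s=snap('scene','s7')"
```

```text
time_s: 12.3
eef_pos: [527.7, -20.3, 313.3]
eef_rot: [0.673, 0.74, 0.0, 0.001]
force: [0.1, -0.0, 0.2]
finger_gap: 0.7
time_s: 13.13
eef_pos: [549.9, -270.7, 348.5]
eef_rot: [0.674, 0.739, -0.0, -0.0]
force: [0.1, 1.6, -1.5]
finger_gap: 0.699
13.13 [ 549.9 -270.7  348.5] phi 95.32 press [  -2.  -124.1] F [ 0.1  1.6 -1.5] Fpress [0.2 1.6] M [-0.01 -0.07  0.07] j6 -0.61 gap 0.699
```

View pics/c7.png

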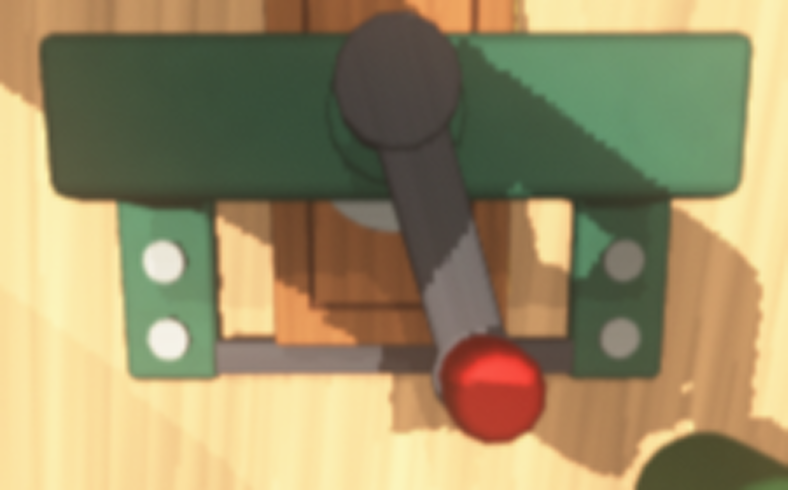

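View pics/s7.png

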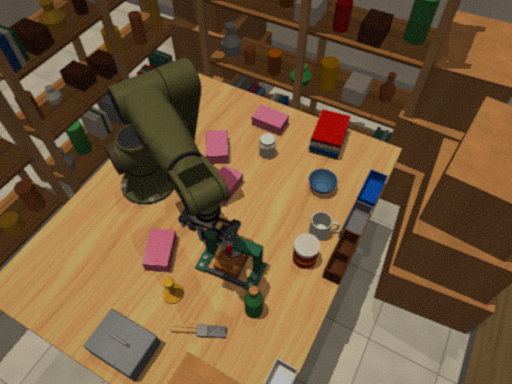

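```bash
python3 - <<'E'
from h import *
d=load("w7.npz");f=3.5;o=(145,35)
C=lambda u,v,z: topress(ray(d,(u+.5)/f-.5+o[0],(v+.5)/f-.5+o[1],z)).round(1)
print("box lid left edge",C(277,342,60),C(273,205,60),"right",C(509,205,60),C(507,300,60))
print("front part edges beyond bridge",C(266,15,60),C(526,15,60))
print("feet inner",C(216,300,13),C(570,300,13))
print("hub",C(398,80,224.7),"knob top",C(493,388,270.7), ray(d,(493.5)/f-.5+o[0],(388.5)/f-.5+o[1],270.7))
print("bridge corners",C(42,38,159),C(749,33,159),C(742,192,159),C(55,197,159))
P=cloud(d)
v,u=[int(round(x)) for x in (388/f+35,493/f+145)];print(np.nanmax(P[v-6:v+7,u-6:u+7,2]),np.nanmedian(P[v-6:v+7,u-6:u+7,2]))
print("pad visible",P[int(213/f+35),int(362/f+145)])
E
```

```text
box lid left edge [-50.6 -78.2] [-50.6 -22.2] right [ 47.5 -22.2] [ 47.9 -60.6]
front part edges beyond bridge [-51.3  49.5] [52.1 49.5]
feet inner [-83.6 -62.3] [ 82.6 -62.3]
hub [-0.1  0.6] knob top [ 22.1 -73.4] [ 569.06530396 -218.00793534  270.7       ]
bridge corners [-111.3   22.8] [110.3  24.1] [112.4 -23. ] [-111.3  -24.5]
272.5161783318736 270.8240371704295
pad visible [ 529.80641818 -174.24415891   94.11935809]
```

```bash
python3 -m crank '[[[0,0,-107],[50,24,28],0.1],[[0,0,-107],[50,24,28],0.1],[[0,0,-107],[50,24,28],0.1],[[0,0,-107],[50,24,28],0.1],[[0,0,-107],[50,24,28],0.1],[[0,0,-107],[50,24,28],0.1],[[0,0,-107],[50,24,28],0.1],[[0,0,-107],[50,24,28],0.1],[[0,0,-107],[50,24,28],0.1],[[0,0,-107],[50,24,28],0.1]]'; python3 -c "
from h import *
st()"
```

```text
time_s: 14.07
eef_pos: [569.4, -216.9, 321.2]
eef_rot: [0.109, 0.994, -0.0, 0.0]
force: [0.8, 0.4, 0.4]
finger_gap: 0.55
14.07 [ 569.4 -216.9  321.2] phi 167.49 press [ 22.5 -72.3] F [0.8 0.4 0.4] Fpress [0.8 0.3] M [-0.01 -0.15  0.04] j6 -1.78 gap 0.55
```

```bash
python3 -m crank '[[[0,0,-35],[-1,-2,0],0.1],[[0,0,-35],[-1,-2,0],0.1],[[0,0,-35],[-1,-2,0],0.1],[[0,0,-35],[-1,-2,10],0.1],[[0,0,-35],[-1,-2,20],0.1],[[0,0,-35],[-1,-2,30],0.1],[[0,0,-35],[-1,-2,30],0.1]]'; python3 -c "
from h import *
st();d,s=snap('wrist','w8')"
```

```text
time_s: 14.65
eef_pos: [569.5, -219.3, 288.8]
eef_rot: [-0.19, 0.982, 0.001, -0.001]
force: [0.3, 0.5, 0.2]
finger_gap: 0.549
14.65 [ 569.5 -219.3  288.8] phi 201.9 press [ 22.4 -74.7] F [0.3 0.5 0.2] Fpress [0.4 0.5] M [ 0.03 -0.15 -0.03] j6 -2.38 gap 0.549
```

View pics/w8.png

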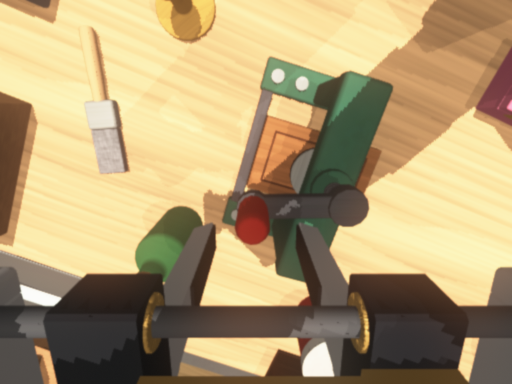

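```bash
python3 -m crank '[[[0,0,0],[0,0,20],0.1],[[0,0,0],[0,0,40],0.1],[[0,0,0],[0,0,49],0.1],[[0,0,0],[0,0,49],0.1]]'; python3 -c "
from h import *
st()"; python3 -m crank '[[[0,0,0],[0,0,0],-0.2],[[0,0,0],[0,0,0],-1],[[0,0,0],[0,0,0],-1],[[0,0,0],[0,0,0],-1],[[0,0,0],[0,0,0],-1]]'; python3 -c "
from h import *
st();d,s=snap('wrist','w9')"
```

```text
time_s: 15.03
eef_pos: [569.4, -220.1, 240.0]
eef_rot: [-0.19, 0.982, 0.001, -0.001]
force: [-0.5, 0.1, 1.0]
finger_gap: 0.551
15.03 [ 569.4 -220.1  240. ] phi 201.92 press [ 22.2 -75.5] F [-0.5  0.1  1. ] Fpress [-0.5  0.2] M [ 0.1  -0.12  0.01] j6 -2.38 gap 0.551
time_s: 15.45
eef_pos: [570.4, -221.4, 242.4]
eef_rot: [-0.191, 0.982, -0.001, 0.001]
force: [2.1, -2.3, -0.9]
finger_gap: 0.257
15.45 [ 570.4 -221.4  242.4] phi 202.0 press [ 23. -77.] F [ 2.1 -2.3 -0.9] Fpress [ 1.9 -2.5] M [-0.34 -0.64  0.01] j6 -2.38 gap 0.257
```

View pics/w9.png

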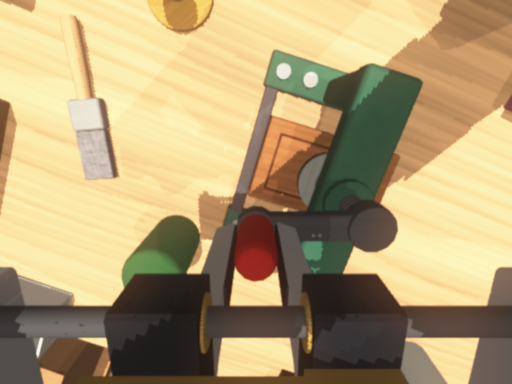

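```bash
python3 -m crank '[[[0,0,5],[7,-1,0.4],-1],[[0,0,10],[13.9,-0.1,0.9],-1],[[0,0,15],[20.7,1.4,1.3],-1],[[0,0,20],[27.4,3.5,1.7],-1],[[0,0,25],[33.8,6.2,2.2],-1],[[0,0,30],[40,9.4,2.6],-1]]'; cat >> h.py <<'E'
def ck():
    s=st();p=s['eef_pos'][:2]-PC;r=np.hypot(*p);a=np.arctan2(p[1],p[0]);t=np.array([np.sin(a),-np.cos(a)]) # clockwise tangent
    F=s['force'][:2];q=s['eef_rot'];phi=np.degrees(2*np.arctan2(q[1],q[0]))
    print("r",r.round(1),"ang",np.degrees(a).round(1),"phi-ang",((phi-np.degrees(a))%360).round(1),"Ftan(resist)",(-F@t).round(2),"Frad out",(F@p/r).round(2),"Fz",s['force'][2].round(1),"Mz",s['ft_torque'][2].round(2), "torque@80",((-F@t)*r/80).round(2))
E
python3 -c "
from h import *
ck()"
```

```text
time_s: 16.0
eef_pos: [529.9, -226.6, 239.7]
eef_rot: [0.071, 0.997, 0.0, 0.001]
force: [5.3, 4.7, 1.1]
finger_gap: 0.256
16.0 [ 529.9 -226.6  239.7] phi 171.81 press [-17.8 -78.3] F [5.3 4.7 1.1] Fpress [5.7 4.2] M [ 0.66 -1.2   0.21] j6 -1.9 gap 0.256
r 80.3 ang -97.4 phi-ang 269.2 Ftan(resist) 4.61 Frad out -5.35 Fz 1.1 Mz 0.21 torque@80 4.63
```

```bash
sed -i 's/"torque@80",((-F@t)\*r\/80).round(2))/"TOTAL@80",((-F@t)*r\/80+s["ft_torque"][2]\/.08).round(2))/' h.py
python3 -m crank '[[[0,0,7],[9.8,1.2,0.6],-1],[[0,0,14],[19.4,3,1.2],-1],[[0,0,21],[28.7,6,1.8],-1],[[0,0,28],[37.6,10,2.4],-1],[[0,0,35],[45.9,15.2,3.1],-1],[[0,0,42],[53.5,21.2,3.7],-1],[[0,0,49],[60.4,28.2,4.3],-1],[[0,0,56],[66.3,36,4.9],-1],[[0,0,63],[71.3,44.4,5.5],-1],[[0,0,70],[75.2,53.4,6.1],-1]]'; python3 -c "
from h import *
ck()"
```

```text
time_s: 16.83
eef_pos: [462.4, -164.0, 233.6]
eef_rot: [0.632, 0.775, -0.0, 0.001]
force: [7.1, -4.6, -0.4]
finger_gap: 0.256
16.83 [ 462.4 -164.   233.6] phi 101.66 press [-79.1  -9.6] F [ 7.1 -4.6 -0.4] Fpress [ 6.7 -5.3] M [-0.88 -1.01  0.19] j6 -0.62 gap 0.256
r 79.7 ang -167.7 phi-ang 269.4 Ftan(resist) 6.01 Frad out -5.98 Fz -0.4 Mz 0.19 TOTAL@80 8.32
```

```bash
python3 -m crank '[[[0,0,5],[7,1.3,0.4],-1],[[0,0,10],[13.9,2.7,0.9],-1],[[0,0,15],[20.7,4.2,1.3],-1],[[0,0,20],[27.4,6.3,1.7],-1]]'; python3 -c "
from h import *
ck();d,s=snap('scene','s10');crop(d,185,180,305,300,6,'pics/c10.png');d,s=snap('side','d10');d,s=snap('wrist','w10')"
```

```text
time_s: 17.17
eef_pos: [461.6, -136.0, 231.8]
eef_rot: [0.756, 0.654, -0.001, 0.0]
force: [-9.2, -5.0, 6.0]
finger_gap: 0.255
17.17 [ 461.6 -136.   231.8] phi 81.75 press [-77.2  18.3] F [-9.2 -5.   6. ] Fpress [-9.6 -4.1] M [-0.94  1.77  0.15] j6 -0.22 gap 0.255
r 79.4 ang 172.0 phi-ang 269.7 Ftan(resist) 6.2 Frad out 8.4 Fz 6.0 Mz 0.15 TOTAL@80 7.97
```

View pics/c10.png

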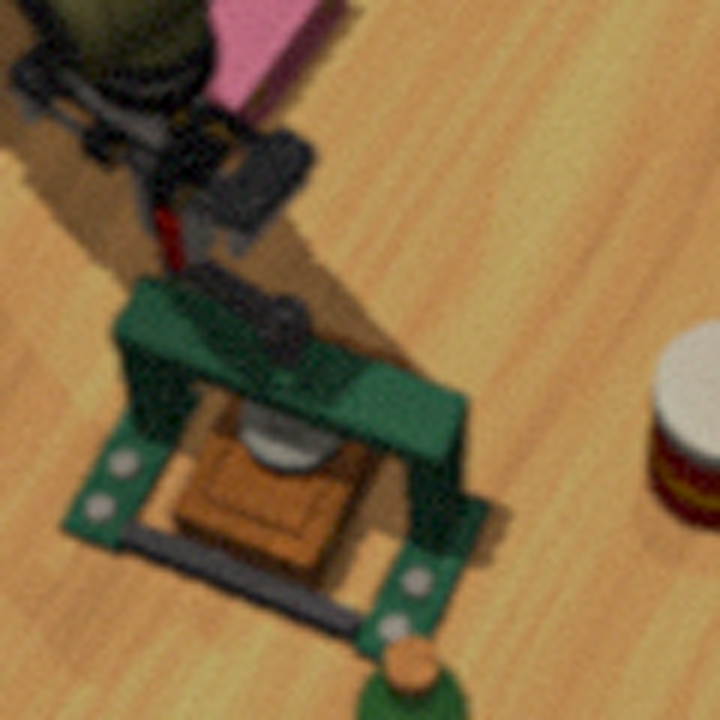

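View pics/w10.png

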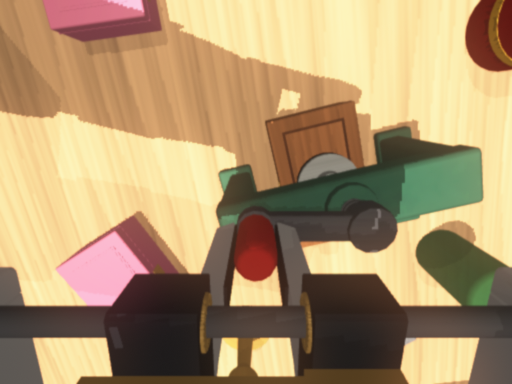

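View pics/d10.png

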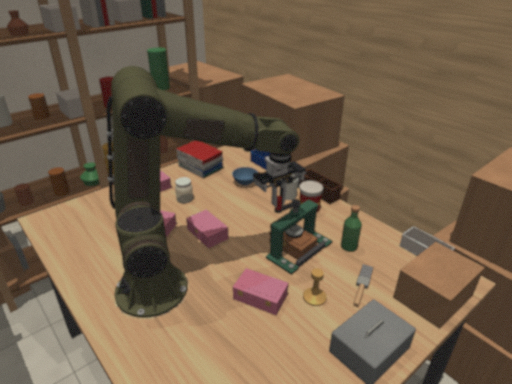

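```bash
python3 -m crank '[[[0,0,5],[7,-0.5,0.4],-1],[[0,0,10],[13.9,0.4,0.9],-1],[[0,0,15],[20.7,1.9,1.3],-1],[[0,0,20],[27.4,4,1.7],-1]]'; python3 -c "
from h import *
ck()
d=load('side'+'0.npz')
d=load('d10.npz');crop(d,255,195,345,275,8,'pics/c11.png')"
```

```text
time_s: 17.65
eef_pos: [470.2, -109.4, 230.0]
eef_rot: [0.858, 0.513, -0.001, 0.001]
force: [-2.6, -6.1, 1.7]
finger_gap: 0.257
17.65 [ 470.2 -109.4  230. ] phi 61.75 press [-66.2  44.1] F [-2.6 -6.1  1.7] Fpress [-3.2 -5.8] M [-1.18  0.52  0.08] j6 0.19 gap 0.257
r 79.5 ang 151.7 phi-ang 270.0 Ftan(resist) 6.59 Frad out -0.54 Fz 1.7 Mz 0.08 TOTAL@80 7.58
```

View pics/c11.png

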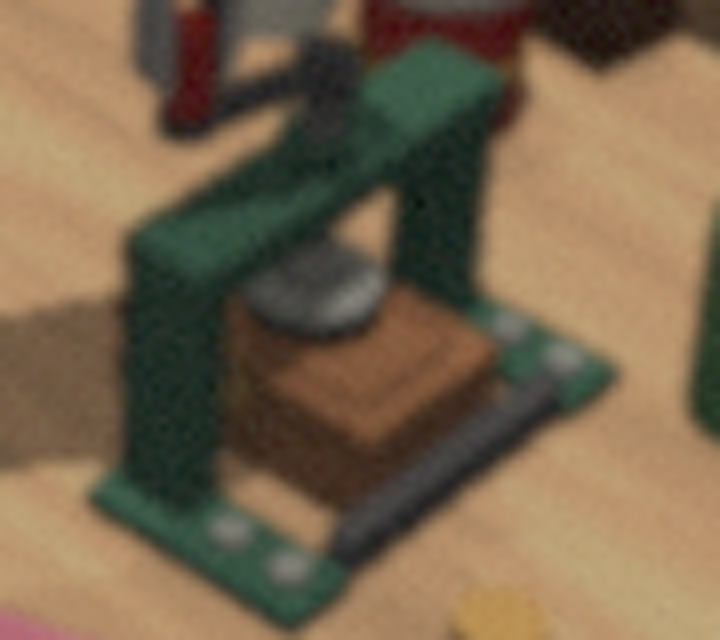

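```bash
python3 - <<'E'
from h import *
a=np.linspace(0,2*np.pi,360)
for nm,o,f in(("d10.npz",(255,195),8),("s10.npz",(185,180),6)):
  d=load(nm);T=np.linalg.inv(d["world_from_camera"])
  for z in(60,64,68,72,76,80):
    p=np.c_[PC[0]+34*np.cos(a),PC[1]+34*np.sin(a),0*a+z]@T[:3,:3].T+T[:3,3];q=p@d["K"].T;q=q[:,:2]/q[:,2:]
    q=(q-np.array(o)+.5)*f-.5;i=q[:,1].argmax();print(nm,z,"lowest",q[i].round(0),"left",q[:,0].min().round(0),"right",q[:,0].max().round(0))
E
```

```text
d10.npz 60 lowest [314. 363.] left 237.0 right 378.0
d10.npz 64 lowest [315. 356.] left 237.0 right 379.0
d10.npz 68 lowest [315. 350.] left 238.0 right 379.0
d10.npz 72 lowest [316. 343.] left 238.0 right 380.0
d10.npz 76 lowest [316. 336.] left 239.0 right 380.0
d10.npz 80 lowest [317. 330.] left 239.0 right 381.0
s10.npz 60 lowest [292. 481.] left 241.0 right 346.0
s10.npz 64 lowest [292. 479.] left 241.0 right 346.0
s10.npz 68 lowest [292. 476.] left 241.0 right 346.0
s10.npz 72 lowest [291. 473.] left 240.0 right 346.0
s10.npz 76 lowest [291. 470.] left 240.0 right 345.0
s10.npz 80 lowest [291. 467.] left 239.0 right 345.0
```

```bash
python3 -m crank '[[[0,0,7],[9.8,0.6,0.6],-1],[[0,0,14],[19.4,2.4,1.2],-1],[[0,0,21],[28.7,5.3,1.8],-1],[[0,0,28],[37.6,9.4,2.4],-1],[[0,0,35],[45.9,14.5,3.1],-1],[[0,0,42],[53.5,20.5,3.7],-1],[[0,0,49],[60.4,27.5,4.3],-1],[[0,0,56],[66.3,35.3,4.9],-1],[[0,0,63],[71.3,43.7,5.5],-1]]'; python3 -c "
from h import *
ck()"
```

```text
time_s: 18.4
eef_pos: [542.4, -67.1, 224.5]
eef_rot: [1.0, -0.012, -0.0, 0.001]
force: [-7.8, -9.8, 2.7]
finger_gap: 0.254
18.4 [542.4 -67.1 224.5] phi -1.34 press [ 9.7 79.4] F [-7.8 -9.8  2.7] Fpress [-8.7 -9.1] M [-1.53  1.24  0.15] j6 1.41 gap 0.254
r 80.0 ang 88.4 phi-ang 270.3 Ftan(resist) 7.51 Frad out -10.05 Fz 2.7 Mz 0.15 TOTAL@80 9.44
```

```bash
python3 -m crank '[[[0,0,5],[7,0.8,0.4],-1],[[0,0,10],[13.9,2.2,0.9],-1],[[0,0,15],[20.7,3.7,1.3],-1],[[0,0,20],[27.4,5.8,1.7],-1]]'; python3 -c "
from h import *
ck()"; python3 -m crank '[[[0,0,5],[7,0.3,0.4],-1],[[0,0,10],[13.9,1.2,0.9],-1],[[0,0,15],[20.7,2.7,1.3],-1],[[0,0,20],[27.4,4.8,1.7],-1]]'; python3 -c "
from h import *
ck()"
```

```text
time_s: 18.73
eef_pos: [569.5, -72.5, 222.8]
eef_rot: [0.983, -0.184, -0.001, -0.0]
force: [-9.8, -0.2, 5.6]
finger_gap: 0.257
18.73 [569.5 -72.5 222.8] phi -21.21 press [36.2 71.4] F [-9.8 -0.2  5.6] Fpress [-9.8  0.7] M [0.21 1.73 0.13] j6 1.75 gap 0.257
r 80.0 ang 68.5 phi-ang 270.3 Ftan(resist) 9.03 Frad out -3.76 Fz 5.6 Mz 0.13 TOTAL@80 10.63
time_s: 19.07
eef_pos: [593.0, -86.6, 221.2]
eef_rot: [0.936, -0.352, -0.001, -0.0]
force: [-13.2, 3.9, 7.4]
finger_gap: 0.255
19.07 [593.  -86.6 221.2] phi -41.19 press [58.2 55.2] F [-13.2   3.9   7.4] Fpress [-12.7   5.2] M [0.85 2.4  0.18] j6 2.08 gap 0.255
r 80.2 ang 48.9 phi-ang 269.9 Ftan(resist) 12.51 Frad out -5.7 Fz 7.4 Mz 0.18 TOTAL@80 14.85
```

```bash
python3 -m crank '[[[0,0,-5],[-7,0.9,-1.1],-1],[[0,0,-10],[-13.9,1.8,-1.6],-1],[[0,0,-15],[-20.7,3.3,-2],-1],[[0,0,-20],[-27.4,5.4,-2.4],-1],[[0,0,-25],[-33.8,8.1,-2.9],-1]]'; python3 -c "
from h import *
ck()"
```

```text
time_s: 19.48
eef_pos: [563.1, -70.5, 223.4]
eef_rot: [0.991, -0.137, 0.001, -0.0]
force: [6.5, 0.8, -7.2]
finger_gap: 0.256
19.48 [563.1 -70.5 223.4] phi -15.73 press [30. 74.] F [ 6.5  0.8 -7.2] Fpress [6.5 0.2] M [ 0.23 -1.16 -0.14] j6 1.66 gap 0.256
r 79.9 ang 73.3 phi-ang 270.9 Ftan(resist) -5.98 Frad out 2.6 Fz -7.2 Mz -0.14 TOTAL@80 -7.76
```

```bash
python3 -m crank '[[[0,0,4],[5.6,0.2,0.4],-1]]' >/dev/null; python3 -c "
from h import *
ck()"|tail -1
python3 -m crank '[[[0,0,4],[5.6,0.2,0.4],-1]]'>/dev/null; python3 -c "
from h import *
ck()"|tail -1
python3 -m crank '[[[0,0,4],[5.6,0.2,0.4],-1]]'>/dev/null; python3 -c "
from h import *
ck()"|tail -1
```

```text
r 79.9 ang 70.6 phi-ang 269.9 Ftan(resist) 7.73 Frad out 1.7 Fz -0.9 Mz 0.24 TOTAL@80 10.69
r 79.9 ang 66.1 phi-ang 269.8 Ftan(resist) 8.33 Frad out 0.68 Fz 1.6 Mz 0.18 TOTAL@80 10.57
r 80.0 ang 62.0 phi-ang 269.9 Ftan(resist) 10.41 Frad out 1.05 Fz 2.5 Mz 0.21 TOTAL@80 13.03
```

```bash
python3 -m crank '[[[0,0,4],[5.6,0.2,0.4],-1]]'>/dev/null; python3 -c "
from h import *
ck()"|tail -1
python3 -m crank '[[[0,0,2],[2.8,0,0.2],-1]]'>/dev/null; python3 -c "
from h import *
ck()"|tail -1
```

```text
r 80.1 ang 58.0 phi-ang 269.9 Ftan(resist) 9.75 Frad out 0.23 Fz 4.2 Mz 0.25 TOTAL@80 12.89
r 80.1 ang 55.8 phi-ang 270.0 Ftan(resist) 10.48 Frad out 0.25 Fz 4.4 Mz 0.19 TOTAL@80 12.85
```

```bash
python3 -m crank '[[[0,0,0],[0,0,0],-1]]'; python3 -c "
from h import *
ck()"|tail -1
python3 -m crank '[[[0,0,0],[0,0,0],0.2],[[0,0,0],[0,0,0],0.2],[[0,0,0],[0,0,0],0.2],[[0,0,0],[0,0,0],0.2],[[0,0,0],[0,0,-10],0.2],[[0,0,0],[0,0,-40],0.2],[[0,0,0],[0,0,-80],0.2],[[0,0,0],[0,0,-110],0.2],[[0,0,0],[0,0,-110],0.2]]'; python3 -c "
from h import *
ck();d,s=snap('wrist','w12')
d,s=snap('side','d12');crop(d,255,195,345,275,8,'pics/c12.png');d,s=snap('scene','s12');crop(d,185,180,305,300,6,'pics/c13.png')"
```

```text
time_s: 19.98
eef_pos: [585.3, -80.9, 221.9]
eef_rot: [0.956, -0.293, -0.001, -0.0]
force: [-4.2, 5.1, 2.7]
finger_gap: 0.252
r 80.1 ang 55.7 phi-ang 270.2 Ftan(resist) 6.37 Frad out 1.82 Fz 2.7 Mz 0.13 TOTAL@80 7.97
time_s: 20.73
eef_pos: [586.5, -81.7, 339.3]
eef_rot: [0.956, -0.292, 0.005, -0.0]
force: [-0.2, 0.2, 0.7]
finger_gap: 0.6
20.73 [586.5 -81.7 339.3] phi -33.97 press [52.3 60.6] F [-0.2  0.2  0.7] Fpress [-0.1  0.3] M [ 0.11 -0.02 -0.01] j6 1.96 gap 0.6
r 80.0 ang 54.6 phi-ang 271.4 Ftan(resist) 0.28 Frad out 0.1 Fz 0.7 Mz -0.01 TOTAL@80 0.16
```

View pics/c12.png

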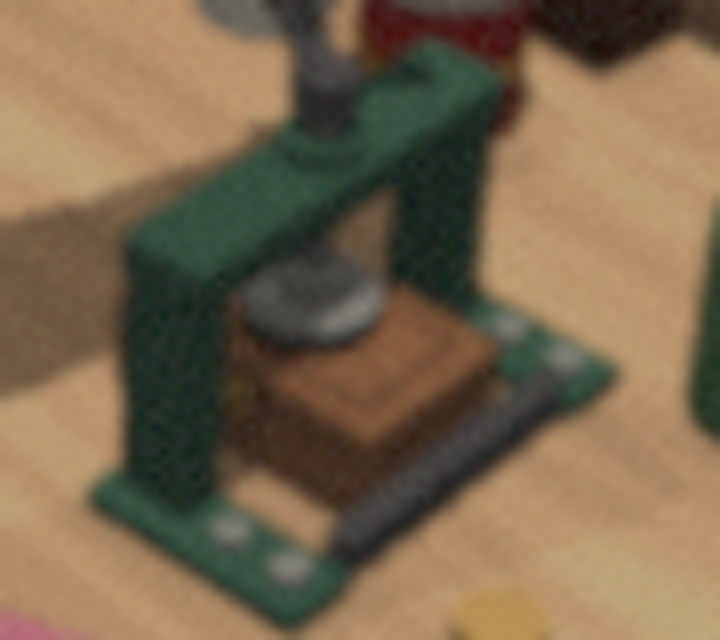

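View pics/c13.png

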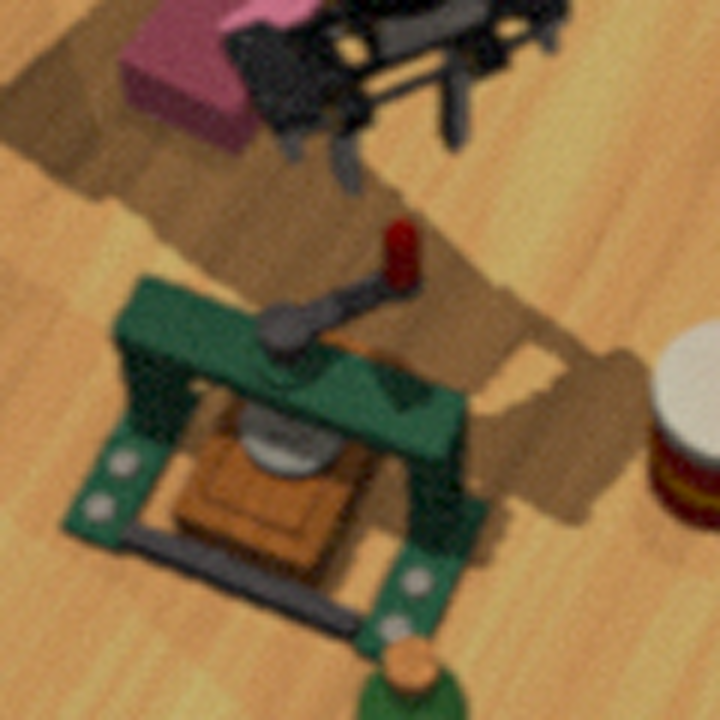

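View pics/w12.png

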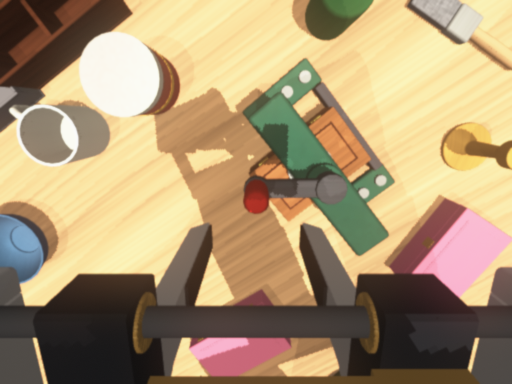

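```bash
python3 - <<'E'
from h import *
a=load("d10.npz");b=load("d12.npz");
A=a["image"][215:245,278:310];B=b["image"][215:245,278:310]
cv2.imwrite("pics/cmp.png",np.hstack([cv2.resize(x,None,fx=12,fy=12,interpolation=cv2.INTER_CUBIC) for x in(A,B)]))
P=cloud(load("w12.npz"));print("knob",np.nanmax(P[185:210,248:266,2]),"hub",np.nanmedian(P[183:193,326:336,2]),P[187,330],"pad?")
for n in("d10.npz","d12.npz"):
    Q=cloud(load(n));print(n);[print(v,Q[v,288:302:3].round(0)[:,2]) for v in range(222,244)]
E
```

```text
knob 252.41993778862286 hub 204.39818561856944 [ 543.7194153  -146.68100917  205.72129325] pad?
d10.npz
222 [162. 158. 147. 142.   5.]
223 [161. 154. 142.  -0.   5.]
224 [158. 152. 141.  85.   2.]
225 [154. 144. 110.  98.   6.]
226 [149. 139. 104. 102.  87.]
227 [147. 100. 104. 101.  87.]
228 [140. 101. 102.  99.  93.]
229 [ 87.  95. 101.  94.  87.]
230 [89. 89. 97. 89. 85.]
231 [86. 84. 86. 89. 88.]
232 [88. 88. 88. 87. 83.]
233 [89. 88. 89. 85. 86.]
234 [81. 85. 89. 91. 83.]
235 [76. 84. 85. 80. 77.]
236 [64. 76. 77. 76. 64.]
237 [63. 71. 77. 66. 65.]
238 [59. 65. 64. 63. 63.]
239 [64. 65. 62. 68. 62.]
240 [64. 63. 61. 62. 63.]
241 [62. 61. 67. 63. 62.]
242 [64. 64. 61. 62. 62.]
243 [56. 66. 63. 61. 60.]
d12.npz
222 [161. 160. 152. 139.   5.]
223 [161. 150. 146.  10.   5.]
224 [161. 154. 140.   4.   0.]
225 [155. 146. 113.   3.   1.]
226 [150. 140. 109.  91.   7.]
227 [147.  96. 103.  92.   4.]
228 [139.  91.  96.  95.  78.]
229 [76. 94. 96. 94. 81.]
230 [79. 92. 94. 87. 78.]
231 [82. 89. 89. 85. 78.]
232 [81. 82. 81. 79. 80.]
233 [80. 78. 77. 75. 78.]
234 [80. 83. 78. 78. 77.]
235 [79. 81. 80. 82. 77.]
236 [69. 77. 74. 79. 70.]
237 [67. 69. 77. 72. 69.]
238 [64. 64. 68. 67. 63.]
239 [69. 67. 65. 65. 63.]
240 [61. 61. 64. 67. 69.]
241 [65. 63. 62. 61. 65.]
242 [60. 60. 61. 62. 65.]
243 [57. 65. 62. 62. 64.]
```

View pics/cmp.png

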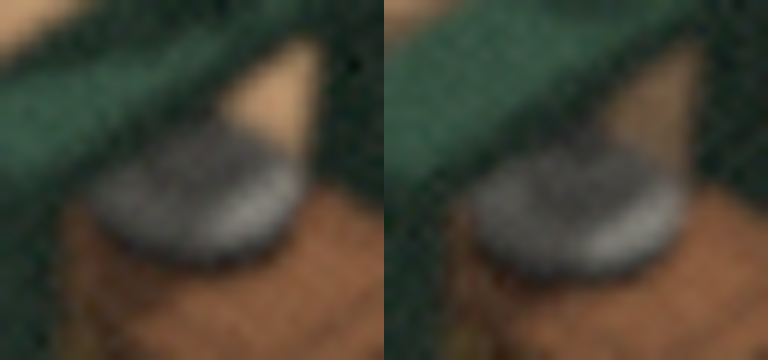

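```bash
python3 - <<'E'
from h import *
a=np.linspace(0,2*np.pi,200);c,s=np.cos(PY),np.sin(PY)
def w(x,y,z): return np.c_[PC[0]+x*c-y*s,PC[1]+x*s+y*c,np.full(np.shape(x),z)]
out=[]
for nm,o,n,f in(("d12.npz",(268,205),(64,60),10),):
  d=load(nm);T=np.linalg.inv(d["world_from_camera"])
  im=cv2.resize(d["image"][o[1]:o[1]+n[1],o[0]:o[0]+n[0]],None,fx=f,fy=f,interpolation=cv2.INTER_CUBIC)
  im=cv2.convertScaleAbs(im,alpha=1.6)
  def dr(p,col):
    p=p@T[:3,:3].T+T[:3,3];q=p@d["K"].T;q=q[:,:2]/q[:,2:];q=((q-np.array(o)+.5)*f-.5)
    cv2.polylines(im,[q.round().astype(np.int32)],True,col,1)
  X=np.array([-50,50,50,-50.]);Y=np.array([-80,-80,80,80.])
  dr(w(X,Y,60),(0,255,255));dr(w(34*np.cos(a),34*np.sin(a),61),(255,255,0));dr(w(34*np.cos(a),34*np.sin(a),71),(255,0,255))
  dr(w(np.array([-83,83,83,-83.]),np.array([-80,-80,-79,-79.]),26),(0,0,255))
  X=np.array([-112,112,112,-112.]);Y=np.array([-25,-25,25,25.]);dr(w(X,Y,159),(0,255,0))
  cv2.imwrite("pics/ov.png",im)
E
```

```text
(no output)
```

View pics/ov.png

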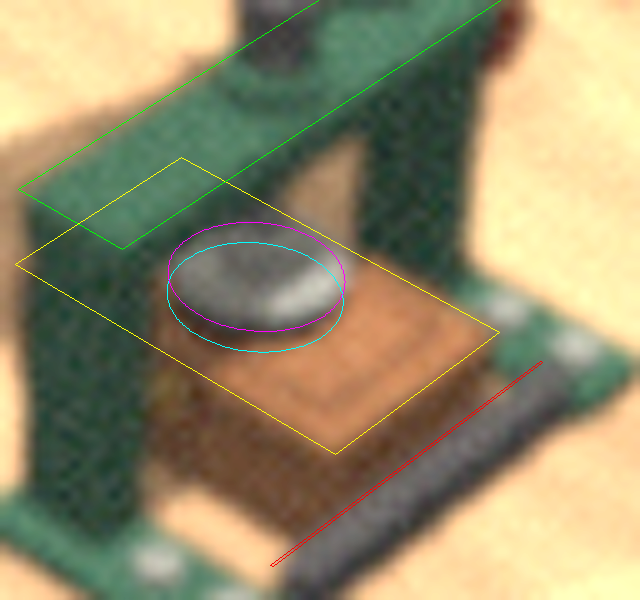

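```bash
python3 -m crank '[[[0,0,-129],[-129,-84,-10],0.2],[[0,0,-129],[-129,-84,-10],0.2],[[0,0,-129],[-129,-84,-10],0.2],[[0,0,-129],[-129,-84,-10],0.2],[[0,0,-129],[-129,-84,-10],0.2],[[0,0,-129],[-129,-84,-10],0.2],[[0,0,-129],[-129,-84,-10],0.2],[[0,0,-129],[-129,-84,-10],0.2],[[0,0,-129],[-129,-84,-10],0.2],[[0,0,-129],[-129,-84,-10],0.2]]'; python3 -c "
from h import *
st()"
```

```text
time_s: 21.72
eef_pos: [525.2, 60.2, 340.1]
eef_rot: [0.945, 0.326, -0.001, -0.0]
force: [-0.5, -0.2, -0.5]
finger_gap: 0.597
21.72 [525.2  60.2 340.1] phi 38.01 press [  4.6 207.7] F [-0.5 -0.2 -0.5] Fpress [-0.5 -0.1] M [-0.01  0.01 -0.02] j6 0.95 gap 0.597
```

```bash
python3 -m crank '[[[0,0,-57],[0,0,0],0.2],[[0,0,-57],[0,0,0],0.2],[[0,0,-57],[0,0,0],0.2],[[0,0,-57],[0,0,0],0.2],[[0,0,-57],[0,0,0],0.2],[[0,0,-57],[0,0,0],0.2],[[0,0,-57],[0,0,0],0.2],[[0,0,-57],[0,0,0],0.2],[[0,0,-57],[0,0,0],0.2]]'; python3 -m crank '[[[0,-45,0],[-10,0,80],0.2],[[0,-45,0],[-10,0,80],0.2],[[0,-45,0],[-10,0,80],0.2],[[0,-45,0],[-10,0,80],0.2],[[0,-45,0],[-10,0,80],0.2],[[0,-45,0],[-10,0,80],0.2],[[0,-45,0],[-10,0,80],0.2],[[0,-45,0],[-10,0,80],0.2]]'; python3 -c "
from h import *
s=st();d,s=snap('wrist','w13');print(d['world_from_camera'].round(2),s['joint_positions'])"
```

```text
time_s: 22.47
eef_pos: [525.2, 60.2, 340.2]
eef_rot: [0.676, 0.737, -0.001, -0.001]
force: [0.6, 0.0, -0.4]
finger_gap: 0.599
time_s: 23.13
eef_pos: [525.7, 51.2, 259.3]
eef_rot: [0.626, 0.679, -0.261, 0.282]
force: [0.3, 0.1, -0.5]
finger_gap: 0.599
23.13 [525.7  51.2 259.3] phi 94.66 press [  4.2 198.7] F [ 0.3  0.1 -0.5] Fpress [0.3 0.1] M [ 0.37 -0.04 -0.02] j6 0.42 gap 0.599
[[ 1.0000e+00  4.0000e-02  7.0000e-02  5.1070e+02]
 [ 8.0000e-02 -4.8000e-01 -8.7000e-01  2.2847e+02]
 [-0.0000e+00  8.7000e-01 -4.9000e-01  3.2458e+02]
 [ 0.0000e+00  0.0000e+00  0.0000e+00  1.0000e+00]] [ 0.36909333  0.3560508   1.52193829 -0.74728958  1.55096234  0.41658764]
```

View pics/w13.png

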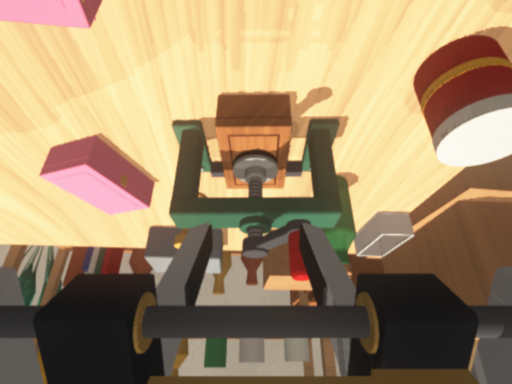

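```bash
python3 -m crank '[[[0,0,0],[15,0,33],0.2],[[0,0,0],[30,0,66],0.2],[[0,0,0],[42,0,99],0.2],[[0,0,0],[42,0,99],0.2],[[0,0,0],[42,0,99],0.2]]'; python3 -c "
from h import *
s=st();d,s=snap('wrist','w14');
im=cv2.flip(d['image'][60:260,150:360],-1);cv2.imwrite('pics/c14.png',cv2.resize(im,None,fx=3.5,fy=3,interpolation=cv2.INTER_CUBIC));cv2.imwrite('pics/w14.png',d['image'])"
```

```text
time_s: 23.6
eef_pos: [529.3, 9.2, 161.8]
eef_rot: [0.627, 0.678, -0.26, 0.28]
force: [0.4, 0.2, -0.4]
finger_gap: 0.601
23.6 [529.3   9.2 161.8] phi 94.47 press [  3.9 156.5] F [ 0.4  0.2 -0.4] Fpress [0.4 0.1] M [ 0.29 -0.1  -0.02] j6 0.52 gap 0.601
```

View pics/c14.png

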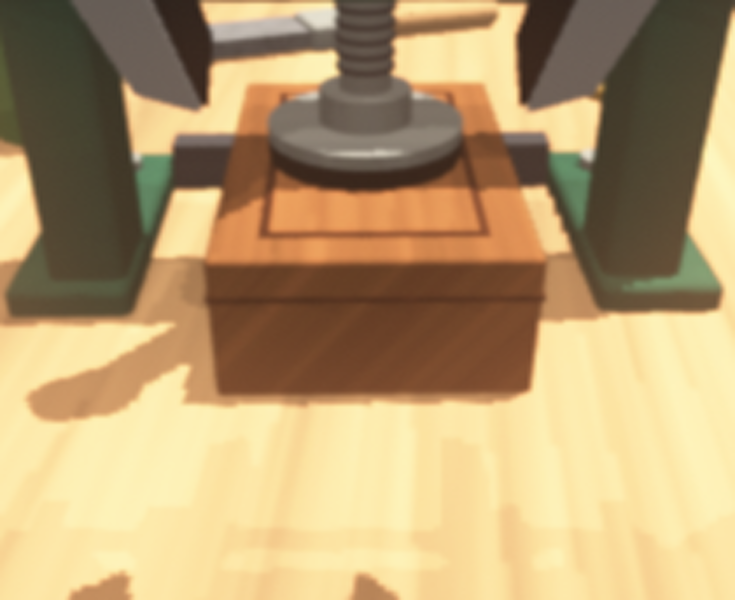

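The flipped close crop shows the pad's dark rubber face down on the lid with no light gap, at about (365,180). The box is square and centred between the posts, and the gripper is clear of everything, so I'm handing in.

```bash
python3 -c "
from workcell import arm
print(arm.close_job())"
```

```text
the job is handed in; nothing more can be done
None
```

The box is home in the press and clamped with an estimated pad force of about 75 N. I handed the job in at about 24 s, with the gripper open and touching nothing.

- **Sliding the box in:** I pushed the brown box about 50 mm sideways to line it up. I then pushed it straight in with two fingers until the force jumped from 9 N to 33 N against the back stop. The wrist view afterwards put it within about 1–2 mm of centre, with its rear edge at the stop face.
- **Clamping:** I gripped the handle and turned the crank about 4.1 rad clockwise in total. Handle resistance rose from about 8 N running free to about 13 N.
- **Overshoot and correction:** My first approach went further, to about 15 N, which is roughly 100 N on the pad. I backed off about 25° and came down again in small steps, which is where the 75 N comes from.
- **Last checks:** The close wrist view shows the rubber face seated on the lid with no gap, and the box square between the posts. I saw no other object moved.
- **Uncertainty and disagreement:** Single force readings scatter by about 1 N, so the pad force is good to about ±15 N. The side camera put the pad's rim 5–10 mm too high, but its projection of the press was off by 1–2 pixels. I relied on the torque readings and the close view instead.

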